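# Clamp the mandrel with the wing nut

### The job

Put the capped wing nut on the upright stud of the mandrel rest, turn it gently backward (counter-clockwise from above) until its thread start drops in, then run it on clockwise until the clamp strap is fully down on the mandrel and the nut has just turned snug. Never force the nut against the thread or overtighten it; then let go and leave everything else on the bench alone.

Things in the scene. Friction and masses are not known exactly. Their poses are not given: they have to be found in the camera images.
- nut_mid (a point): Loose capped wing nut of bare metal, 59 mm tall, about 0.12 kg, standing upright on the bench at first. This point: on its axis half-way up, 29.5 mm above its lower rim; x along the wing bar, z up. Below, a round skirt 41 mm across, 35 mm tall, closed on top, open below (bore 32 mm across, 31 mm deep, mouth slightly flared); on top, the wing bar.
- nut_bar (a point): Centre of the nut's wing bar, 47 mm above its lower rim: one straight upright bar 60 mm long (x), 12 mm thick (y), 24 mm tall (from 35 to 59 mm above the rim). The place to grip and turn it, from above.
- nut_pins (a point): Inside the nut, on its axis, 10 mm above its lower rim, level with three round pins (4 mm thick, 120 degrees apart, standing 5.5 mm in from the bore) that run on the stud's thread.
- nut: The same wing nut; origin at the centre of its lower rim, z up along its axis, x along the wing bar.
- rest: Mandrel rest, fixed to the bench: dark steel slab 90 x 170 x 14 mm (x, y, z), slab's middle at y = +8 mm; origin on the bench on the axis of the upright stud, z up. Carries stud, strap and mandrel.
- stud_tip (a point): Centre of the tip of the upright stud, 66.3 mm above the bench; tapers from 18 to 12 mm diameter at the tip. Axes as the rest. Below it the thread, 30 mm outside diameter: right-hand (clockwise from above goes down), three starts, 27 mm lead per turn; holds by friction, so the nut may be let go and gripped again.
- thread_start (a point): On the stud's axis, 62.3 mm above the bench, level with the upper end of the three thread ridges. Their angle is unknown; they repeat every 120 degrees. A nut set down rests with its rim 49 to 55 mm above the bench; turned clockwise from there it jams on a stop. Turned backward (free to fall) it climbs up to 5 mm and drops within 120 degrees; sometimes it falls in at once.
- strap_top (a point): On the stud axis, on top of the clamp strap. Aluminium clamp strap round the stud, 40 x 122 x 8 mm, long way along the rest's y; moves only up and down. Top 44 mm above the bench when up, 40 mm when down. A nut dropped into the thread has its rim 46 to 47.5 mm above the bench; about 90 to 130 degrees clockwise then bring the strap fully down (rim at 40 mm).
- jaw (a joint): How far the strap has been pressed down, in m: 0 = up, 0.004 = fully down on the mandrel. A spring pushes it up, 3.6 N when up, 8.4 N when down; then a hard stop: the nut presses harder by about 1 N per degree, later 2, and its turning torque rises (by 0.3 N m some 15 degrees on). Snug is 5 to 20 degrees past the stop, pressing with 9 to 50 N; more is overtightened.
- mandrel_mid (a point): Middle of the fixed 6 mm steel mandrel, 180 mm long along the rest's x, lying in its post 52 mm to the +y side of the stud, its top 32 mm above the bench; a glass bead near one end.
- tub_mid (a point): Bystander: white tub, 64 mm across, 62 mm tall; this point is at its centre.
- dish_mid (a point): Bystander: white dish, 84 mm across, 34 mm tall; this point is at its centre.
- paddle: Bystander: shaping paddle with a wooden handle, 200 mm long, lying along its x axis.
Mind the look-alikes: they are no part of the job. Leave any brown look-alike of the nut alone. Of the things shaped like the rest, the steel one is meant.

How it is judged:
By the outcome, as a careful person would: the job done as asked, in the order asked, and still so for the second after the job is handed in, with the robot touching nothing.
It also fails if it takes over 67 s, if anything falls off the work surface, if the arm or the gripper's body presses on something with over 40 N, if the wrist force passes 120 N, or if a joint passes its speed limit or range.

### The arm

A 7-joint arm with a two-finger parallel gripper is mounted at the origin on the work surface. World frame = base frame: x ahead of the robot, y to its left, z up, the work surface at z = 0. Lengths are in m, angles in rad, forces in N, time in s.
With the tool pointing down it reaches from about 0.425 to 0.925 m from the base axis. Payload 6.8 kg.
Tool frame: the origin (TCP) lies on the front face of the gripper's body, between the roots of the fingers; the fingertips stand 73 mm ahead of it and the grasp point (between the pads) lies 54 mm ahead of it; z points along the fingers, x is the direction in which the jaws open and shut, and the axes are right-handed (so a half turn about z gives the same grasp; the last joint's range is limited). The gripper opens to 85 mm and grips with 20 to 120 N. Pads are 22 mm wide; open, the fingers measure 114 mm over their backs; the gripper's body (76 mm by 85 mm) begins 54 mm behind the grasp point. The pads swing forward as they close: fully open they stand 13 mm farther back than shut.
Start: joints at [1.02, 0.477, 0.022, 1.555, -0.011, 1.109, -0.083], TCP at [0.289, -0.61, 0.304] pointing down, gripper open.
Joint ranges: [-2.96, 2.96], [-0.34, 2.1], [-1.41, 1.46], [0.24, 2.44], [-1.37, 4.51], [0.17, 1.92], [-2.96, 2.96]. Speed limits (rad/s): [2.39, 2.39, 3.14, 3.14, 3.14, 3.14, 3.14].

### API

Orientations are given as a unit quaternion [w, x, y, z].
In Python, from station import get_obs, read_camera, hand_in gives the robot as it stands. The module is installed in compiled form; this text tells all that it offers.
- The arm moves only by the shell command python3 -m creep 'ROWS' [FORCE]. ROWS is JSON, a list that holds one entry, the list of rows, each a list of 7 numbers: the turn, a rotation vector about the tool's x, y, z in rad, then the shift along the tool's x, y, z in m, then the finger opening in m, from 0 to 0.0854. A call has 1 to 20 rows; each row shifts and turns the pose as measured when the row begins, along the tool's axes as they then stand; what a row does not reach is not made up. A row lasts 1/12 s, in which the tool goes at most 41.7 mm and 7.16 degrees, less where a joint would pass 70% of its speed; a pose out of reach is approached as far as the arm can. A call is refused whole if a number of a shift passes 0.0417 or a number of a turn 0.125, either way. A call with a gripper value outside its range is refused whole. The fingers move at their own pace and stop on an object; FORCE is the grip in N (left out, the last holds). Time passes only in rows, so rows that do not move let the fingers close. It gives the time, the measured TCP pose, the force and the opening at its end, in the units of the state.
- get_obs(): the state, without advancing time (a new reading comes with each control period).
- read_camera(name): name is "side" or "top" or "wrist"; returns a dict with "color" (420x560x3 uint8, red, green, blue), "range_z" (420x560 float32, m along the optical axis (not along the pixel's ray), 0 where there is no reading), "fovy" (degrees; the focal length in pixels is half the picture's height over the tangent of half this angle, whatever the lens; pixels are square), "cx", "cy" (the principal point, pixels), "rvec" (rotation vector, rad) and "tvec" (3), from world to camera coordinates, as OpenCV has them. Camera axes: x right, y down, z forward; pixel columns grow to the right and rows downward; lengths in m; the calibration is good to about 2 mm. A picture is of the moment at which its call begins.
- hand_in(): hands the job in, once; it reports no verdict.
The state is a dict: "t": time; "q": joint angles; "joint_vel": joint speeds; "joint_torque": joint torques, N m; "eef_pos": TCP position; "tool_rot": TCP orientation; "contact_force": force on the tool from outside, world axes, zero at the start; "torque": the same for the moment, N m; "gripper_width": opening from 0.0 (shut) to 1.0 (fully open).
Only numpy, scipy, OpenCV 4.12 (cv2) and the standard library are available. Lean on these libraries where they do the work, as an engineer would, in place of code of your own. Each camera call takes 0.05 s, during which the arm holds its last target.

## Working session

There is one attempt and no reset: what is moved stays moved. The work goes in short steps, Python scripts to look and compute and a shell command to move; the robot and the scene stay as the last step left them, time stands still between calls to the robot, and variables do not carry over. Pictures are saved under pics/ and viewed, and the job is handed in when it is done.

```bash
mkdir -p pics
cat > h.py <<'E'
import numpy as np, cv2
from station import get_obs, read_camera
def K(c):
    f=210/np.tan(np.radians(c["fovy"])/2); return f
def cloud(c):
    f=K(c); z=c["range_z"]; v,u=np.mgrid[0:z.shape[0],0:z.shape[1]]
    P=np.stack([(u-c["cx"])/f*z,(v-c["cy"])/f*z,z],-1)
    R=cv2.Rodrigues(np.array(c["rvec"],float))[0]; t=np.array(c["tvec"],float).ravel()
    W=(P-t)@R
    W[z==0]=np.nan
    return W
def save(n,im): cv2.imwrite(f"pics/{n}.png",im[...,::-1])
E
python3 - <<'E'
from h import *
for n in ["side","top","wrist"]:
    c=read_camera(n); save(n+"0",c["color"]); np.savez(f"{n}0.npz",**c); print(n,c["fovy"],c["cx"],c["cy"],c["rvec"],c["tvec"])
o=get_obs(); print(o)
E
```

```text
side 52.730706717515275 277.576036631073 203.02781072512113 [ 2.13892628 -0.78176017  0.37413409] [-0.48646253  0.25847678  0.58682264]
top 57.15871113854668 279.3460247179272 210.76560578402027 [ 2.21094182 -2.15030777  0.09190434] [-0.11234893  0.54797803  0.92964363]
wrist 58.55492422531291 282.49549604473333 208.9972287976614 [-2.45782719  1.55543699  0.21133482] [-0.67474329 -0.03378133  0.37963899]
{'t': 0.15, 'q': array([ 1.01990035,  0.47764058,  0.02236569,  1.55619829, -0.01152148,
        1.10928645, -0.0830887 ]), 'joint_vel': array([-1.00031782e-03, -1.61918144e-03,  1.00432920e-03, -3.05533248e-03,
        1.30057652e-03,  1.34851555e-04, -7.00062496e-05]), 'joint_torque': array([ 2.94686281e-03, -5.96926045e+01,  1.61021981e+00, -2.81489718e+01,
        1.26742155e-02,  6.49000460e-03,  3.64772916e-05]), 'eef_pos': array([ 0.28906538, -0.60959389,  0.30313999]), 'tool_rot': array([-3.37348696e-04,  8.45124057e-01, -5.34569766e-01, -6.15895021e-04]), 'contact_force': array([0.54845451, 0.7424951 , 0.2629494 ]), 'torque': array([-0.0127688 , -0.03012248, -0.02805957]), 'gripper_width': 1.0001495560523903}
```

View pics/side0.png

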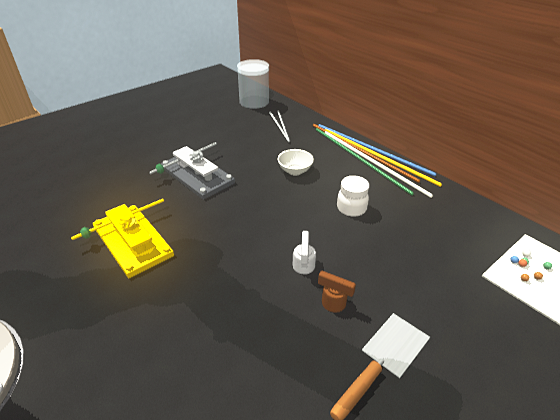

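View pics/top0.png

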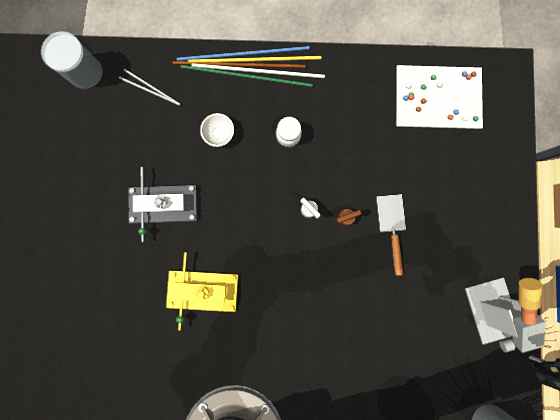

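View pics/wrist0.png

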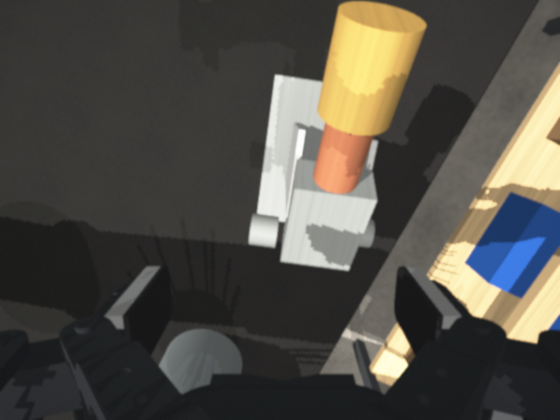

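The nut candidates in the top view are bare metal at about (310,208) and brown at (348,217), and the metal one is meant. The rest candidates are steel/grey at about (163,203) and yellow at (203,292), and the steel one is meant. I'll check both in enlarged crops and measure them.

Run:
```python
from h import *
L=lambda n:dict(np.load(n+"0.npz"))
c=L("top"); W=cloud(c); im=c["color"]
a=cv2.resize(im[180:250,280:380],None,fx=5,fy=5,interpolation=cv2.INTER_CUBIC); b=cv2.resize(im[160:250,115:215],None,fx=5,fy=5,interpolation=cv2.INTER_CUBIC)
s=L("side")["color"]; d=cv2.resize(s[130:200,140:240],None,fx=4,fy=4,interpolation=cv2.INTER_CUBIC)
save("cropn",a);save("cropr",b[:, :]);save("crops",d)
hsv=cv2.cvtColor(im,cv2.COLOR_RGB2HSV)
# nut
def rep(name,W,m):
    P=W[m]; P=P[np.isfinite(P[:,0])]; print(name,len(P),P.mean(0).round(4),P.min(0).round(4),P.max(0).round(4)); return P
sub=np.zeros(im.shape[:2],bool); sub[190:225,295:328]=1
bar=sub&(W[...,2]>0.05)
P=rep("bar",W,bar)
r=cv2.minAreaRect((P[:,:2]*1000).astype(np.float32)); print(r)
r=cv2.minAreaRect(np.argwhere(bar)[:,::-1].astype(np.float32)); print("px",r)
# rest
sub[:]=0; sub[175:235,118:210]=1
for lo,hi in [(0.008,0.018),(0.018,.03),(.036,.05),(.05,.06),(.06,.075)]:
    m=sub&(W[...,2]>lo)&(W[...,2]<hi)
    if m.sum()>3:
        P=rep((lo,hi),W,m); print(cv2.minAreaRect((P[:,:2]*1000).astype(np.float32)))
m=(W[...,2]<.004)&(W[...,2]>-.05); print("bench z",np.median(W[...,2][150:260,230:290]))
```

```text
bar 127 [ 0.5579 -0.1705  0.0593] [ 0.5357 -0.1937  0.0511] [ 0.5827 -0.1477  0.063 ]
((558.5064697265625, -170.26406860351562), (59.09396743774414, 11.246233940124512), 45.27793884277344)
px ((310.0000305175781, 207.50003051757812), (24.748737335205078, 4.949747085571289), 45.0)
(0.008, 0.018) 1447 [0.5605 0.1856 0.0144] [0.5132 0.1083 0.0083] [0.6112 0.2806 0.018 ]
((562.163818359375, 194.97061157226562), (90.3538589477539, 169.67408752441406), 3.5596630573272705)
(0.018, 0.03) 116 [0.5631 0.2033 0.0215] [0.4841 0.1113 0.018 ] [0.6269 0.2785 0.0299]
((560.1450805664062, 193.22482299804688), (142.31707763671875, 163.3773651123047), 5.5561323165893555)
(0.036, 0.05) 738 [0.5582 0.1991 0.0442] [0.4864 0.1357 0.0364] [0.5835 0.258  0.0495]
((535.963134765625, 194.4915313720703), (92.5880355834961, 122.69190979003906), 4.494545936584473)
(0.05, 0.06) 55 [0.562  0.186  0.0568] [0.5491 0.1746 0.0517] [0.5778 0.2017 0.06  ]
((563.4221801757812, 188.1365966796875), (26.856300354003906, 28.70980453491211), 88.14665985107422)
(0.06, 0.075) 76 [0.5624 0.1871 0.0637] [0.5488 0.1739 0.0602] [0.575  0.2008 0.0705]
((561.93701171875, 186.14149475097656), (25.190336227416992, 26.018369674682617), 75.71501159667969)
bench z nan
```

View pics/cropn.png

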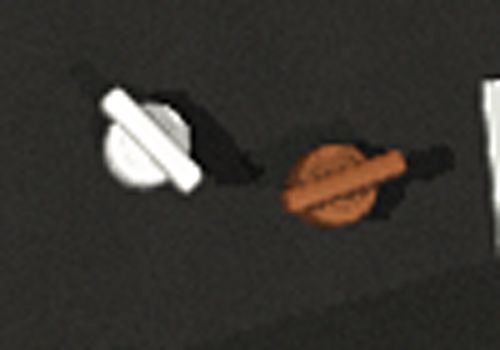

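View pics/cropr.png

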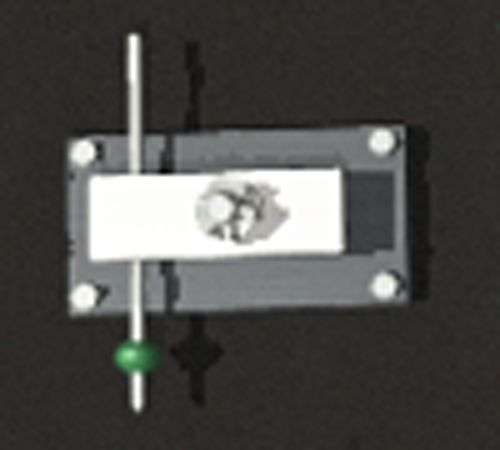

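View pics/crops.png

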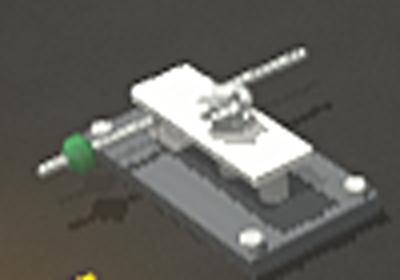

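The crops show the metal nut standing upright with its wing bar at about 45° (crop centre about (150,140)). The grey steel rest with its aluminium strap and stud is at crop (225,212). The measured sizes match: bar 59x11 mm, slab 90x170 mm. The stud comes out the same two ways, at about (0.5625, 0.187). Next I move above the nut.

```bash
cat >> h.py <<'E'
from scipy.spatial.transform import Rotation as Ro
def pose():
    o=get_obs(); q=o["tool_rot"]; return o,np.array(o["eef_pos"]),Ro.from_quat([q[1],q[2],q[3],q[0]])
def plan(tgt,yawdeg):
    o,p,R=pose(); d=R.inv().apply(np.array(tgt)-p); x=R.apply([1,0,0]); yaw=np.degrees(np.arctan2(x[1],x[0]))
    want=Ro.from_matrix(np.array([[np.cos(np.radians(yawdeg)),np.sin(np.radians(yawdeg)),0],[np.sin(np.radians(yawdeg)),-np.cos(np.radians(yawdeg)),0],[0,0,-1]]).T) if False else Ro.from_euler('z',yawdeg,degrees=True)*Ro.from_euler('x',180,degrees=True)
    rv=(R.inv()*want).as_rotvec()
    print("t",round(o["t"],2),"p",p.round(4),"yaw",yaw.round(2),"q7",round(o["q"][6],3),"w",round(o["gripper_width"]*85.4,1),"F",o["contact_force"].round(2),"M",o["torque"].round(3)); print("shift",d.round(4),"turn",rv.round(4))
def ray(c,u,v,z):
    f=K(c);R=cv2.Rodrigues(np.array(c["rvec"],float))[0]; t=np.array(c["tvec"],float).ravel(); o=-R.T@t
    d=R.T@np.array([(u-c["cx"])/f,(v-c["cy"])/f,1]); return o+d*(z-o[2])/d[2]
E
python3 -m creep '[[[0,0,0,-0.0216,-0.0332,0,0.0854],[0,0,0,-0.0216,-0.0332,0,0.0854],[0,0,0,-0.0216,-0.0332,0,0.0854],[0,0,0,-0.0216,-0.0332,0,0.0854],[0,0,0,-0.0216,-0.0332,0,0.0854],[0,0,0,-0.0216,-0.0332,0,0.0854],[0,0,0,-0.0216,-0.0332,0,0.0854],[0,0,0,-0.0216,-0.0332,0,0.0854],[0,0,0,-0.0216,-0.0332,0,0.0854],[0,0,0,-0.0216,-0.0332,0,0.0854],[0,0,-0.116,0,0,0,0.0854],[0,0,-0.116,0,0,0,0.0854],[0,0,-0.116,0,0,0,0.0854]]]'
python3 -c "
from h import *
plan([.558,-.1705,.25],-44.7)"
```

```text
t: 1.23
eef_pos: [0.5037, -0.2551, 0.2978]
tool_rot: [-0.0, 0.926, -0.378, -0.004]
contact_force: [0.1, -0.2, 0.1]
gripper_width: 0.999
t 1.23 p [ 0.5037 -0.2551  0.2978] yaw -44.39 q7 -0.481 w 85.3 F [ 0.07 -0.16  0.08] M [-0.073 -0.038  0.016]
shift [-0.02   -0.0985  0.0477] turn [0.0024 0.0069 0.0055]
```

```bash
python3 -m creep '[[[0.0012,0.0035,0,-0.0067,-0.033,0.012,0.06],[0.0012,0.0035,0.0055,-0.0067,-0.033,0.018,0.06],[0,0,0,-0.0067,-0.033,0.018,0.06],[0,0,0,0,0,0,0.06]]]'
python3 - <<'E'
from h import *
plan([.558,-.1705,.25],-44.7)
c=read_camera("wrist"); save("w1",c["color"]); np.savez("w1.npz",**c)
W=cloud(c); m=(W[...,2]>.052)&(W[...,2]<.068)&(abs(W[...,0]-.558)<.06)&(abs(W[...,1]+.17)<.06)
P=W[m]; print(len(P),P.mean(0)); print(cv2.minAreaRect((P[:,:2]*1000).astype(np.float32)))
r=cv2.minAreaRect(np.argwhere(m)[:,::-1].astype(np.float32)); print(r, ray(c,*r[0],.059))
b=W[...,2][(abs(W[...,2])<.02)]; print(np.median(b))
E
```

```text
t: 1.57
eef_pos: [0.5598, -0.1693, 0.2488]
tool_rot: [0.0, 0.926, -0.378, 0.002]
contact_force: [0.3, 2.1, -0.3]
gripper_width: 0.701
t 1.57 p [ 0.5598 -0.1693  0.2488] yaw -44.48 q7 -0.689 w 59.8 F [ 0.31  2.1  -0.28] M [0.091 0.005 0.028]
shift [-0.0004  0.0022 -0.0012] turn [-0.001  -0.0034  0.0039]
1349 [ 0.55954799 -0.16803237  0.05941591]
((558.2339477539062, -169.1400146484375), (60.22842788696289, 11.854585647583008), 45.65436935424805)
((279.0, 202.5), (81.0, 16.0), 90.0) [ 0.55951821 -0.16801667  0.059     ]
0.0010089938524932424
```

View pics/w1.png

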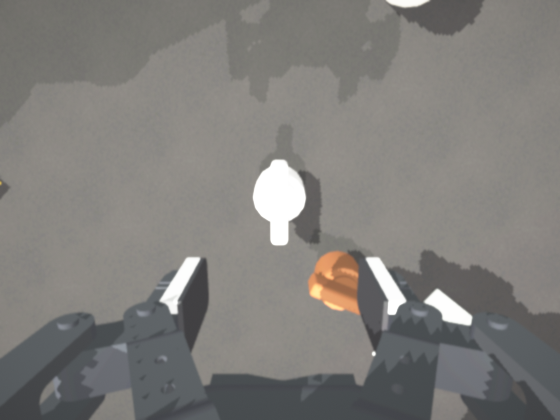

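The wrist view shows the metal bar, at pixel (279,203), lying straight between the fingers. The brown look-alike at (335,282) is well to the side. Descending.

```bash
python3 -m creep '[[[-0.0005,-0.0017,0.002,0,0.0008,0.03,0.06],[-0.0005,-0.0017,0.002,0,0,0.035,0.06],[0,0,0,0,0,0.035,0.05],[0,0,0,0,0,0.02,0.04],[0,0,0,0,0,0.012,0.04],[0,0,0,0,0,0,0.04]]]' 30
python3 -c "
from h import *
plan([.5587,-.1692,.110],-44.5)"
```

```text
t: 2.12
eef_pos: [0.5593, -0.1778, 0.1154]
tool_rot: [0.002, 0.924, -0.382, 0.003]
contact_force: [-0.4, 0.1, 0.2]
gripper_width: 0.465
t 2.12 p [ 0.5593 -0.1778  0.1154] yaw -44.94 q7 -0.738 w 39.7 F [-0.42  0.06  0.22] M [-0.01   0.051  0.002]
shift [-0.0065 -0.0057  0.0053] turn [ 0.0019 -0.0072 -0.0077]
```

```bash
python3 -m creep '[[[0.0019,-0.0072,-0.0077,-0.0065,-0.0057,0.0025,0.04],[0,0,0,0,0,0,0.04],[0,0,0,0,0,0,0.04]]]' 30
python3 -c "
from h import *
plan([.5587,-.1692,.110],-44.5)"
```

```text
t: 2.37
eef_pos: [0.5584, -0.1704, 0.1139]
tool_rot: [0.0, 0.925, -0.379, -0.0]
contact_force: [0.4, -0.2, -1.0]
gripper_width: 0.47
t 2.37 p [ 0.5584 -0.1704  0.1139] yaw -44.59 q7 -0.74 w 40.2 F [ 0.43 -0.21 -0.96] M [-0.019  0.029  0.02 ]
shift [-0.0006 -0.0011  0.0039] turn [ 0.0007  0.     -0.0016]
```

```bash
python3 -m creep '[[[0,0,0,-0.0006,-0.0011,0.0036,0.04],[0,0,0,0,0,0,0.03],[0,0,0,0,0,0,0.02],[0,0,0,0,0,0,0.005],[0,0,0,0,0,0,0.005],[0,0,0,0,0,0,0.005],[0,0,0,0,0,0,0.005]]]' 30
python3 -c "
from h import *
plan([.5587,-.1692,.110],-44.5)"
```

```text
t: 2.95
eef_pos: [0.5607, -0.1696, 0.114]
tool_rot: [-0.0, 0.925, -0.379, 0.003]
contact_force: [-0.2, 0.3, -1.6]
gripper_width: 0.129
t 2.95 p [ 0.5607 -0.1696  0.114 ] yaw -44.59 q7 -0.744 w 11.0 F [-0.18  0.3  -1.6 ] M [-0.008 -0.022  0.015]
shift [-0.0017  0.0012  0.0039] turn [-0.0025 -0.0057 -0.0016]
```

```bash
python3 -m creep '[[[0,0,0,0,0,-0.01,0.005],[0,0,0,0,0,-0.025,0.005],[0,0,0,0,0,-0.03,0.005],[0,0,0,0,0,-0.03,0.005],[0,0,0,0,0,-0.01,0.005],[0,0,0,0,0,0,0.005]]]' 30
python3 - <<'E'
from h import *
plan([.5607,-.1,.21],-44.5)
c=read_camera("side"); save("s2",cv2.resize(c["color"][120:320,150:430],None,fx=2.5,fy=2.5))
c=read_camera("wrist"); save("w2",c["color"])
E
```

```text
t: 3.45
eef_pos: [0.5584, -0.169, 0.2236]
tool_rot: [0.0, 0.925, -0.379, 0.0]
contact_force: [0.3, -0.2, -2.6]
gripper_width: 0.129
t 3.45 p [ 0.5584 -0.169   0.2236] yaw -44.57 q7 -0.699 w 11.0 F [ 0.27 -0.17 -2.6 ] M [-0.01   0.023 -0.009]
shift [-0.0468 -0.0508  0.0135] turn [ 0.0002 -0.0009 -0.0013]
```

View pics/s2.png

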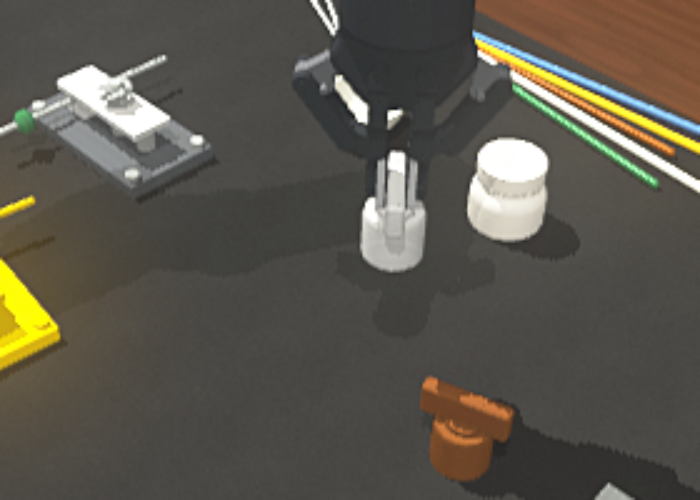

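View pics/w2.png

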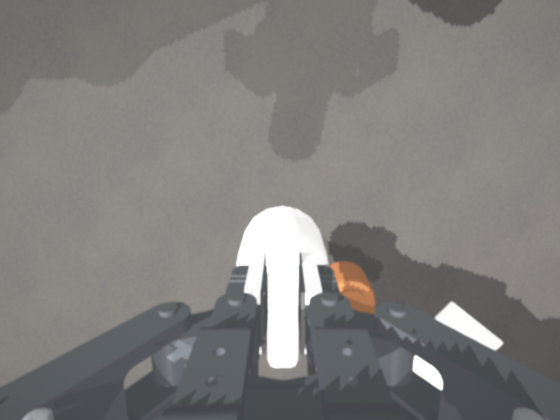

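The nut is held upright, at (393,230) in the side crop. Its bar is centred in the fingers at (283,290) in the wrist view. Now I measure how it sits in the hand.

Run:
```python
from h import *
for k in range(1):
    c=read_camera("wrist"); o,p,R=pose(); print(p,o["t"])
    W=cloud(c); T=R.inv().apply((W-p).reshape(-1,3)).reshape(W.shape)
    col=c["color"].min(-1)
    for lo,hi in [(.046,.062),(.062,.085),(.085,.12)]:
        m=(T[...,2]>lo)&(T[...,2]<hi)&(abs(T[...,0])<.03)&(abs(T[...,1])<.05)&(c["color"].min(-1)>150)
        P=T[m]; 
        if len(P): print(lo,hi,len(P),np.percentile(P,1,0).round(4),np.percentile(P,99,0).round(4),np.median(P,0).round(4))
    c=read_camera("top");W=cloud(c);T=R.inv().apply((W-p).reshape(-1,3)).reshape(W.shape)
    c2=read_camera("side");W2=cloud(c2);T2=R.inv().apply((W2-p).reshape(-1,3)).reshape(W2.shape)
    m=(T2[...,2]>.082)&(T2[...,2]<.114)&(abs(T2[...,0])<.03)&(abs(T2[...,1])<.05)
    P=T2[m]; print("side skirt",len(P),np.percentile(P,1,0).round(4),np.percentile(P,99,0).round(4))
    A=np.c_[2*P[:,:2],np.ones(len(P))]; s=np.linalg.lstsq(A,(P[:,:2]**2).sum(1),rcond=None)[0]; print("circle",s[:2],np.sqrt(s[2]+s[0]**2+s[1]**2))
    m=(T2[...,2]>.05)&(T2[...,2]<.16)&(abs(T2[...,0])<.03)&(abs(T2[...,1])<.05); print("z max (rim)",np.percentile(T2[m][:,2],[95,98,99.5]))
```

```text
[ 0.5569363  -0.16870735  0.21997314] 3.6
0.046 0.062 5376 [-0.01   -0.0289  0.0471] [0.013  0.0288 0.0612] [ 0.0014 -0.0073  0.0519]
0.062 0.085 1627 [-0.0172 -0.0291  0.0623] [ 0.02   -0.0031  0.0843] [ 0.0006 -0.012   0.0757]
0.085 0.12 611 [-0.0172 -0.0182  0.0854] [ 0.02   -0.0069  0.1107] [-0.0056 -0.0149  0.0965]
side skirt 364 [-0.0226  0.0028  0.0824] [0.0174 0.0235 0.113 ]
circle [-0.00257002  0.00232821] 0.019828447851569914
z max (rim) [0.10915959 0.1115606  0.11302402]
```

```bash
python3 -c "
from h import *
plan([.5627,.187,.25],30)"
python3 -m creep '[[[0,0,0,-0.0185,-0.0195,-0.005,0.005],[0,0,0,-0.0246,-0.0257,-0.005,0.005],[0,0,0,-0.0246,-0.0257,-0.005,0.005],[0,0,0,-0.0246,-0.0257,-0.005,0.005],[0,0,0,-0.0246,-0.0257,-0.005,0.005],[0,0,0,-0.0246,-0.0257,-0.005,0.005],[0,0,0,-0.0246,-0.0257,0,0.005],[0,0,0,-0.0246,-0.0257,0,0.005],[0,0,0,-0.0246,-0.0257,0,0.005],[0,0,-0.119,0,0,0,0.005],[0,0,-0.119,0,0,0,0.005],[0,0,-0.119,0,0,0,0.005],[0,0,-0.119,0,0,0,0.005],[0,0,-0.119,0,0,0,0.005],[0,0,-0.119,0,0,0,0.005],[0,0,-0.119,0,0,0,0.005],[0,0,-0.119,0,0,0,0.005],[0,0,-0.119,0,0,0,0.005],[0,0,-0.119,0,0,0,0.005]]]'
python3 -c "
from h import *
plan([.5627,.187,.25],30)"
```

```text
t 3.7 p [ 0.5564 -0.1686  0.219 ] yaw -44.56 q7 -0.699 w 11.1 F [-0.21  0.47 -2.03] M [-0.009 -0.007  0.021]
shift [-0.2452 -0.2576 -0.0306] turn [-2.0000e-04  7.3000e-03 -1.3013e+00]
t: 5.28
eef_pos: [0.5483, 0.1573, 0.2177]
tool_rot: [-0.005, 0.974, 0.224, -0.029]
contact_force: [0.2, 0.8, -0.5]
gripper_width: 0.134
t 5.28 p [0.5483 0.1573 0.2177] yaw 25.89 q7 -0.197 w 11.4 F [ 0.23  0.81 -0.49] M [ 0.009 -0.118  0.035]
shift [ 0.0241 -0.0212 -0.0332] turn [-0.0245  0.0536 -0.0723]
```

```bash
python3 -m creep '[[[-0.0245,0.0536,-0.0723,0.013,0.006,0,0.005],[0,0,0,0.014,0.006,-0.005,0.005],[0,0,0,0,0,0,0.005],[0,0,0,0,0,0,0.005]]]'
cat > ws.py <<'E'
from h import *
import sys
plan([.5627,.187,.20],30)
c=read_camera("wrist"); o,p,R=pose(); save(sys.argv[1],c["color"]); np.savez(sys.argv[1]+".npz",**c)
W=cloud(c);T=R.inv().apply((W-p).reshape(-1,3)).reshape(W.shape)
m=(W[...,2]>.052)&(W[...,2]<.075)&(np.hypot(W[...,0]-.5627,W[...,1]-.187)<.025)
P=W[m]; print("stud",len(P),P.mean(0).round(4),(P.min(0)+P.max(0))/2, P.min(0).round(4),P.max(0).round(4))
P=P[P[:,2]>.0635]; print("tip",len(P),P.mean(0).round(4))
E
python3 ws.py w3
```

```text
t: 5.62
eef_pos: [0.5753, 0.158, 0.2144]
tool_rot: [-0.001, 0.964, 0.264, -0.005]
contact_force: [-0.5, 0.1, -1.7]
gripper_width: 0.128
t 5.62 p [0.5753 0.158  0.2144] yaw 30.64 q7 -0.132 w 11.0 F [-0.53  0.1  -1.7 ] M [0.036 0.069 0.009]
shift [ 0.0041 -0.0313  0.0145] turn [-0.0041  0.0097  0.0111]
stud 1955 [0.5608 0.1898 0.0617] [0.5612192  0.18929548 0.06071162] [0.5463 0.1742 0.052 ] [0.5762 0.2043 0.0694]
tip 563 [0.5609 0.1895 0.0663]
```

View pics/w3.png

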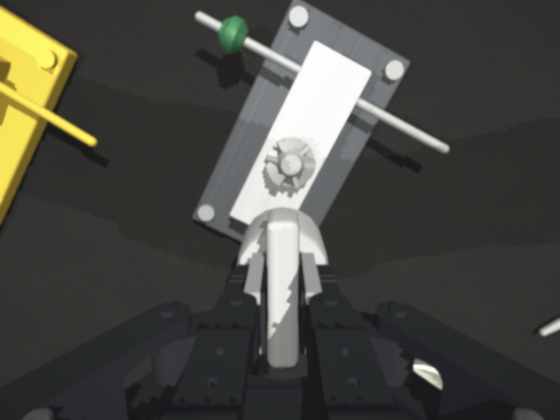

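The wrist view shows the steel rest with the stud tip at (290,162), and the held nut's bar along column 283. Now I go above the stud and compare nut and stud in one side view.

```bash
python3 -c "
from h import *
plan([.5613,.1882,.19],30)"
python3 -m creep '[[[-0.003,0.009,0.01,0.003,-0.0165,0.009,0.005],[0,0,0,0.001,-0.0165,0.009,0.005],[0,0,0,0,0,0,0.005],[0,0,0,0,0,0,0.005]]]'
cat > ss.py <<'E'
from h import *
import sys
plan([.5613,.1882,.19],30)
c=read_camera("side"); o,p,R=pose(); np.savez("s.npz",**c)
f=K(c);W=cloud(c)
save(sys.argv[1],cv2.resize(c["color"][90:210,110:270],None,fx=4.5,fy=4.5,interpolation=cv2.INTER_CUBIC))
def circ(P,r):
    from scipy.optimize import least_squares
    s=least_squares(lambda x:np.hypot(P[:,0]-x[0],P[:,1]-x[1])-r,[P[:,0].mean(),P[:,1].mean()],loss='soft_l1',f_scale=.001); return s.x.round(4)
d=np.hypot(W[...,0]-.562,W[...,1]-.188)
rim=p[2]-.112
P=W[(d<.03)&(W[...,2]>rim+.004)&(W[...,2]<rim+.030)]; print("skirt",len(P)); 
if len(P)>20: print(circ(P,.0205))
P=W[(d<.022)&(W[...,2]>.047)&(W[...,2]<.0605)&(W[...,2]<rim-.003)]; print("thread",len(P)); 
if len(P)>20: print(circ(P,.0145), P.mean(0))
P=W[(d<.022)&(W[...,2]>.063)&(W[...,2]<.068)&(W[...,2]<rim-.003)]
if len(P): print("tip",len(P),P.mean(0))
E
python3 ss.py s3
```

```text
t 5.67 p [0.5754 0.1579 0.2145] yaw 30.62 q7 -0.132 w 11.4 F [ 0.29 -0.06 -1.2 ] M [-0.048 -0.032  0.011]
shift [ 0.0035 -0.0332  0.0246] turn [-0.0039  0.0096  0.0108]
t: 6.0
eef_pos: [0.5595, 0.1874, 0.1932]
tool_rot: [0.0, 0.966, 0.258, -0.003]
contact_force: [-0.3, -0.1, -1.7]
gripper_width: 0.128
t 6.0 p [0.5595 0.1874 0.1932] yaw 29.84 q7 -0.222 w 10.9 F [-0.25 -0.12 -1.69] M [-0.009 -0.053 -0.007]
shift [0.0019 0.0002 0.0031] turn [-0.0015  0.0059 -0.0027]
skirt 199
[0.5588 0.1874]
thread 61
[0.5599 0.1926] [0.556482   0.18386171 0.05529276]
tip 24 [0.55713422 0.18611994 0.06510074]
```

View pics/s3.png

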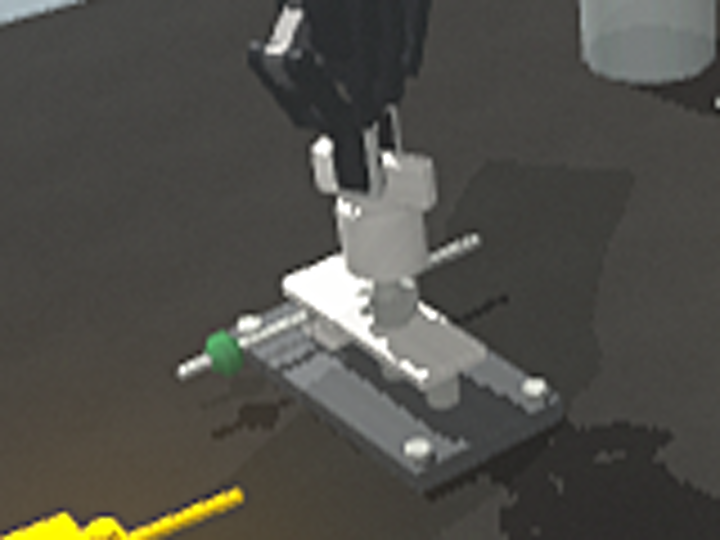

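Run:
```python
from h import *
c=dict(np.load("s.npz"));W=cloud(c);R=cv2.Rodrigues(c["rvec"])[0];o=-R.T@c["tvec"].ravel();print("cam",o)
a=np.array([.5613,.188])-o[:2]; a/=np.linalg.norm(a); e=np.array([a[1],-a[0]]); print("view",a,"lat",e)
f=K(c)
print("px of stud axis", [ (c["cx"]+f*q[0]/q[2], c["cy"]+f*q[1]/q[2]) for q in [(R@np.array([.5613,.1882,z])+c["tvec"].ravel()) for z in (.05,.066,.085,.11)]])
d=np.hypot(W[...,0]-.561,W[...,1]-.188)
m=d<.035
for r in range(135,166):
    cols=np.where(m[r]&(W[r,:,2]>.046))[0]
    if len(cols)<3: continue
    g=W[r,cols]; lat=(g[:,:2]-np.array([.5613,.1882]))@e*1000
    print(r,cols.min(),cols.max(),"z",np.median(g[:,2]).round(4),"lat",lat.min().round(1),lat.max().round(1),"mid",((lat.min()+lat.max())/2).round(1),"near",((g[:,:2]-np.array([.5613,.1882]))@a*1000).min().round(1))
print(R[:, :].round(3))
```

```text
cam [ 0.18179318 -0.5384649   0.56993302]
view [0.46302786 0.88634372] lat [ 0.88634372 -0.46302786]
px of stud axis [(np.float64(197.71743776047919), np.float64(159.2409295781971)), (np.float64(196.86566028849836), np.float64(153.15525676511234)), (np.float64(195.8301880178362), np.float64(145.75714440177714)), (np.float64(194.4264067761653), np.float64(135.72758431246393))]
135 185 206 z 0.1202 lat -19.3 24.2 mid 2.4 near -20.5
136 185 205 z 0.1172 lat -19.6 21.7 mid 1.0 near -23.1
137 185 203 z 0.1152 lat -19.9 17.5 mid -1.2 near -18.8
138 185 203 z 0.115 lat -20.2 17.3 mid -1.4 near -22.6
139 185 203 z 0.1128 lat -20.5 17.0 mid -1.7 near -23.8
140 185 203 z 0.1108 lat -20.9 16.7 mid -2.1 near -24.0
141 185 203 z 0.1085 lat -21.2 16.4 mid -2.4 near -23.7
142 185 203 z 0.1064 lat -21.5 16.2 mid -2.7 near -23.5
143 186 204 z 0.104 lat -19.7 18.2 mid -0.8 near -24.6
144 186 204 z 0.1006 lat -20.0 17.9 mid -1.1 near -23.7
145 186 204 z 0.0988 lat -20.4 17.6 mid -1.4 near -25.1
146 186 204 z 0.0961 lat -20.8 17.3 mid -1.7 near -25.0
147 186 204 z 0.0933 lat -21.1 17.0 mid -2.0 near -24
[... 202 characters left out ...]
9.4 mid -4.3 near -22.7
152 189 200 z 0.0825 lat -16.2 7.2 mid -4.5 near -24.4
153 193 201 z 0.0666 lat -8.3 9.1 mid 0.4 near -2.2
154 190 202 z 0.0632 lat -15.2 10.9 mid -2.2 near -6.6
155 189 202 z 0.0633 lat -17.6 10.5 mid -3.5 near -5.9
156 189 202 z 0.0613 lat -17.9 10.3 mid -3.8 near -8.8
157 191 202 z 0.0616 lat -13.8 10.0 mid -1.9 near -12.9
158 190 202 z 0.0597 lat -16.4 9.7 mid -3.4 near -15.4
159 190 205 z 0.0574 lat -16.7 16.1 mid -0.3 near -14.3
160 190 205 z 0.0535 lat -16.9 15.7 mid -0.6 near -14.7
161 193 203 z 0.0517 lat -10.8 11.0 mid 0.1 near -12.6
162 194 199 z 0.0474 lat -8.9 1.9 mid -3.5 near -12.3
[[ 0.764 -0.645  0.   ]
 [-0.405 -0.48  -0.778]
 [ 0.502  0.594 -0.628]]
```

Three estimates agree within about 2 mm, so I take TCP (0.5618, 0.1882). Lowering in small steps while watching force.

```bash
python3 -c "
from h import *
plan([.5618,.1882,.178],30)"
python3 -m creep '[[[0,0.005,0,0.0025,0.001,0.004,0.005],[0,0,0,0,0,0.004,0.005],[0,0,0,0,0,0.003,0.005],[0,0,0,0,0,0,0.005]]]'
python3 -c "
from h import *
plan([.5618,.1882,.170],30)"
```

```text
t 6.05 p [0.5592 0.1876 0.1931] yaw 29.86 q7 -0.222 w 11.1 F [ 0.51 -0.45 -1.09] M [-0.016  0.041  0.024]
shift [0.0026 0.0008 0.0151] turn [-0.0019  0.0061 -0.0024]
t: 6.38
eef_pos: [0.5633, 0.1855, 0.1817]
tool_rot: [-0.0, 0.967, 0.256, -0.0]
contact_force: [0.2, -1.2, -1.4]
gripper_width: 0.13
t 6.38 p [0.5633 0.1855 0.1817] yaw 29.68 q7 -0.23 w 11.1 F [ 0.18 -1.2  -1.39] M [-0.023  0.019 -0.067]
shift [ 0.     -0.0031  0.0117] turn [-0.0003  0.0002 -0.0055]
```

```bash
python3 -m creep '[[[0,0,-0.005,0,-0.0025,0.003,0.005],[0,0,0,0,0,0.003,0.005],[0,0,0,0,0,0,0.005]]]'
python3 -c "
from h import *
plan([.5618,.1882,.170],30)"
```

```text
t: 6.63
eef_pos: [0.5626, 0.1868, 0.1751]
tool_rot: [0.0, 0.966, 0.258, -0.0]
contact_force: [-0.1, -0.2, -0.4]
gripper_width: 0.129
t 6.63 p [0.5626 0.1868 0.1751] yaw 29.89 q7 -0.235 w 11.0 F [-0.06 -0.23 -0.4 ] M [-0.044  0.034  0.051]
shift [ 0.0001 -0.0016  0.0051] turn [ 0.0002  0.0001 -0.0019]
```

```bash
python3 -m creep '[[[0,0,0,0,-0.001,0.002,0.005],[0,0,0,0,0,0.002,0.005],[0,0,0,0,0,0,0.005]]]'
python3 ss.py s4
```

```text
t: 6.88
eef_pos: [0.5635, 0.1879, 0.174]
tool_rot: [0.001, 0.966, 0.258, 0.001]
contact_force: [0.7, 0.1, -1.6]
gripper_width: 0.127
t 6.88 p [0.5635 0.1879 0.174 ] yaw 29.85 q7 -0.24 w 10.8 F [ 0.65  0.08 -1.64] M [ 0.096 -0.016 -0.034]
shift [-0.0017 -0.0013 -0.016 ] turn [ 0.0024 -0.0024 -0.0027]
skirt 190
[0.5636 0.1877]
thread 30
[0.5602 0.1919] [0.55275471 0.18323459 0.05317159]
```

View pics/s4.png

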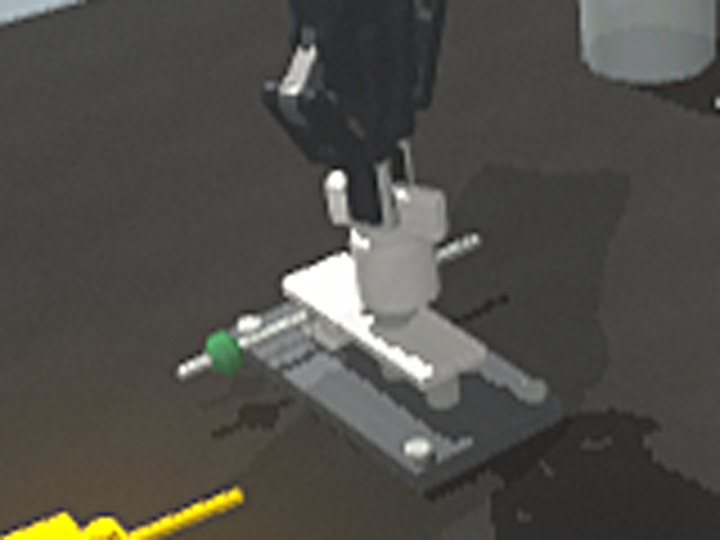

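The nut at (398,270) now sits over the stud at about (395,305). Small correction and further down.

```bash
python3 -m creep '[[[0,0,0,-0.001,-0.001,0.003,0.005],[0,0,0,0,0,0.002,0.005],[0,0,0,0,0,0,0.005]]]'
python3 -c "
from h import *
plan([.5618,.1882,.167],30)"
python3 -m creep '[[[0,0,0,0,0,0.0025,0.005],[0,0,0,0,0,0,0.005]]]'
python3 -c "
from h import *
plan([.5618,.1882,.164],30)"
```

```text
t: 7.18
eef_pos: [0.5647, 0.1887, 0.1743]
tool_rot: [0.002, 0.966, 0.257, 0.005]
contact_force: [0.0, 0.6, -1.8]
gripper_width: 0.13
t 7.18 p [0.5647 0.1887 0.1743] yaw 29.8 q7 -0.246 w 11.1 F [ 0.03  0.6  -1.82] M [-0.014  0.005  0.077]
shift [-0.0028 -0.001   0.0072] turn [ 0.0067 -0.0082 -0.0035]
t: 7.35
eef_pos: [0.5659, 0.1892, 0.1743]
tool_rot: [0.003, 0.966, 0.257, 0.007]
contact_force: [-1.3, -0.2, -0.3]
gripper_width: 0.131
t 7.35 p [0.5659 0.1892 0.1743] yaw 29.79 q7 -0.248 w 11.2 F [-1.29 -0.16 -0.27] M [-0.05   0.227  0.017]
shift [-0.0041 -0.0012  0.0102] turn [ 0.0083 -0.0113 -0.0037]
```

```bash
python3 -m creep '[[[0.008,-0.011,-0.003,-0.004,-0.001,0.005,0.005],[0,0,0,-0.0005,0,0.003,0.005]]]'
python3 -c "
from h import *
plan([.5618,.1882,.164],30)"
```

```text
t: 7.52
eef_pos: [0.5678, 0.1892, 0.1731]
tool_rot: [0.001, 0.966, 0.258, 0.008]
contact_force: [-9.0, -3.8, 20.5]
gripper_width: 0.126
t 7.52 p [0.5678 0.1892 0.1731] yaw 29.89 q7 -0.244 w 10.7 F [-8.98 -3.84 20.49] M [-0.953  2.764  0.106]
shift [-0.0058 -0.0022  0.009 ] turn [ 0.0053 -0.0148 -0.0019]
```

Contact came with the nut drifted to +x, at x = 0.568. Backing off, re-centring.

```bash
python3 -m creep '[[[0.003,-0.008,0,-0.003,-0.001,-0.006,0.005],[0.003,-0.008,0,-0.003,-0.001,-0.004,0.005],[0,0,0,0,0,0,0.005]]]'
python3 ss.py s5
```

```text
t: 7.77
eef_pos: [0.5616, 0.1881, 0.1839]
tool_rot: [-0.0, 0.966, 0.258, -0.0]
contact_force: [-0.7, 0.3, -1.6]
gripper_width: 0.129
t 7.77 p [0.5616 0.1881 0.1839] yaw 29.89 q7 -0.23 w 11.0 F [-0.67  0.32 -1.64] M [ 0.009 -0.015 -0.018]
shift [-0.0002 -0.0003 -0.0061] turn [-0.0009  0.0006 -0.002 ]
skirt 201
[0.5614 0.1881]
thread 60
[0.56   0.1929] [0.55516187 0.18287645 0.05527956]
tip 3 [0.55662712 0.18069574 0.06328984]
```

View pics/s5.png

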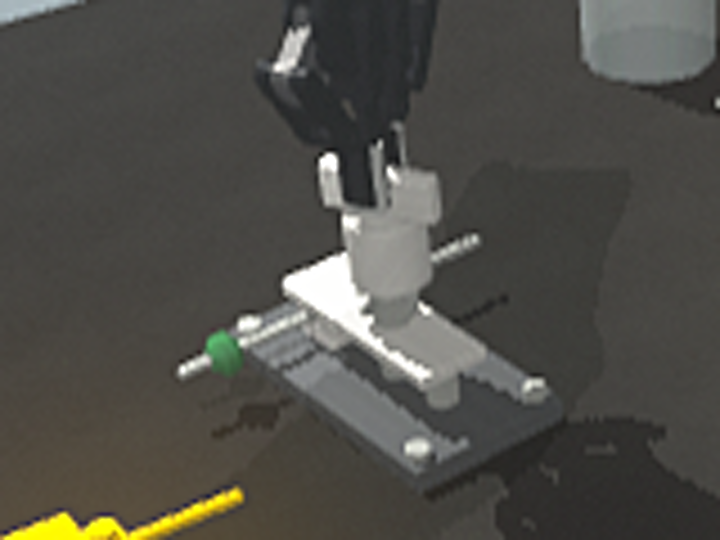

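```bash
python3 -m creep '[[[0,0,0,0,0,0.005,0.005],[0,0,0,0,0,0.003,0.005]]]'
python3 -c "
from h import *
plan([.5614,.1884,.174],30)"
```

```text
t: 7.98
eef_pos: [0.5615, 0.1879, 0.1745]
tool_rot: [-0.0, 0.966, 0.258, -0.0]
contact_force: [0.4, 0.8, -0.7]
gripper_width: 0.129
t 7.98 p [0.5615 0.1879 0.1745] yaw 29.89 q7 -0.237 w 11.0 F [ 0.38  0.77 -0.74] M [-0.008  0.051 -0.048]
shift [ 0.0001 -0.0005  0.0005] turn [-0.001   0.0004 -0.0019]
```

Well placed. One more small step down to see whether it goes in.

```bash
python3 -m creep '[[[0,0,0,0,-0.0003,0.002,0.005]]]'
python3 -c "
from h import *
plan([.5614,.1884,.171],30)"
python3 -m creep '[[[0,0,0,0,0,0.002,0.005]]]'
python3 -c "
from h import *
plan([.5614,.1884,.168],30)"
```

```text
t: 8.07
eef_pos: [0.5611, 0.1881, 0.1715]
tool_rot: [-0.001, 0.966, 0.258, -0.001]
contact_force: [0.4, -0.1, 1.2]
gripper_width: 0.129
t 8.07 p [0.5611 0.1881 0.1715] yaw 29.89 q7 -0.24 w 11.0 F [ 0.44 -0.09  1.23] M [ 0.044 -0.084  0.015]
shift [ 0.0004 -0.0001  0.0005] turn [-0.0014  0.0012 -0.0019]
t: 8.15
eef_pos: [0.5616, 0.1883, 0.1701]
tool_rot: [-0.0, 0.966, 0.258, -0.0]
contact_force: [-5.4, -5.1, 27.1]
gripper_width: 0.131
t 8.15 p [0.5616 0.1883 0.1701] yaw 29.88 q7 -0.242 w 11.2 F [-5.4  -5.07 27.11] M [-0.821  1.511  0.058]
shift [-0.0001 -0.0002  0.0021] turn [-0.0008  0.0006 -0.002 ]
```

```bash
python3 -m creep '[[[0,0,0,-0.0008,0.0002,-0.0015,0.005]]]'
python3 -c "
from h import *
plan([.5609,.1877,.172],30)"
python3 -m creep '[[[0,0,0,0,0,0,0.0145],[0,0,0,0,0,0,0.0145],[0,0,0,0,0,0,0.0145]]]'
python3 ss.py s6
```

```text
t: 8.23
eef_pos: [0.5607, 0.1882, 0.1713]
tool_rot: [-0.001, 0.966, 0.258, -0.001]
contact_force: [0.7, 1.3, -2.3]
gripper_width: 0.128
t 8.23 p [0.5607 0.1882 0.1713] yaw 29.9 q7 -0.24 w 11.0 F [ 0.74  1.28 -2.26] M [ 0.277 -0.091  0.059]
shift [-0.0001  0.0005 -0.0007] turn [-0.0015  0.0011 -0.0017]
t: 8.48
eef_pos: [0.5609, 0.1884, 0.1707]
tool_rot: [-0.001, 0.966, 0.258, -0.001]
contact_force: [-0.5, -0.5, 0.4]
gripper_width: 0.167
t 8.48 p [0.5609 0.1884 0.1707] yaw 29.93 q7 -0.24 w 14.2 F [-0.51 -0.47  0.37] M [ 0.024 -0.057  0.037]
shift [ 0.0002  0.0003 -0.0193] turn [-0.0015  0.0008 -0.0012]
skirt 191
[0.5643 0.1819]
thread 15
```

View pics/s6.png

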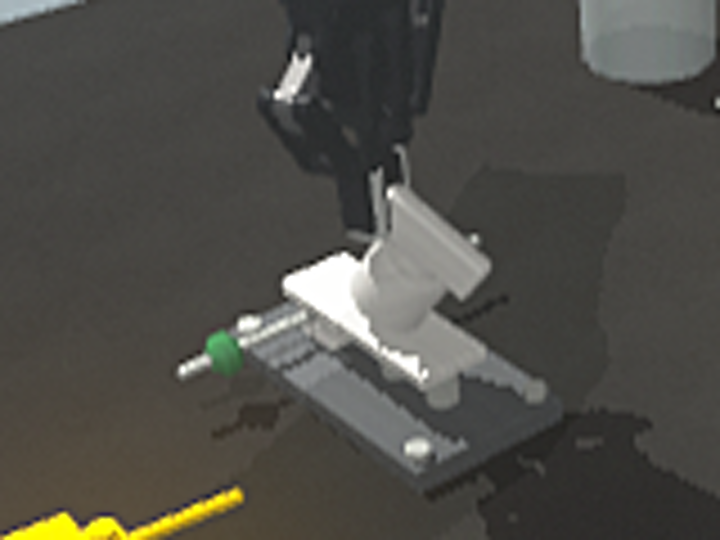

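The nut has tipped about 40° along its bar, still caged by the fingers: bar from (395,200) to (485,270) in the crop. It was set too far to −y on the stud. I look from the wrist before re-gripping.

Run:
```python
from h import *
c=read_camera("wrist"); save("w6",c["color"]); c=read_camera("top"); save("t6",cv2.resize(c["color"][140:260,90:250],None,fx=4.5,fy=4.5))
```

```text
(no output)
```

View pics/w6.png

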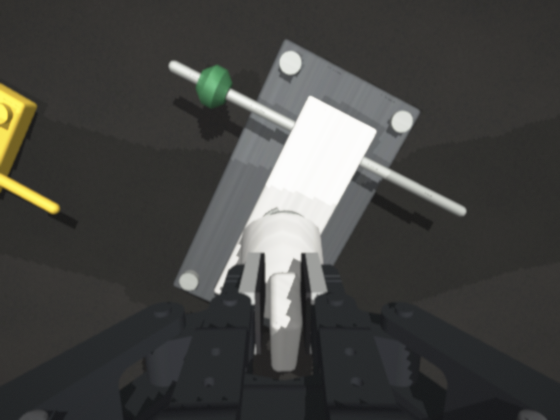

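View pics/t6.png

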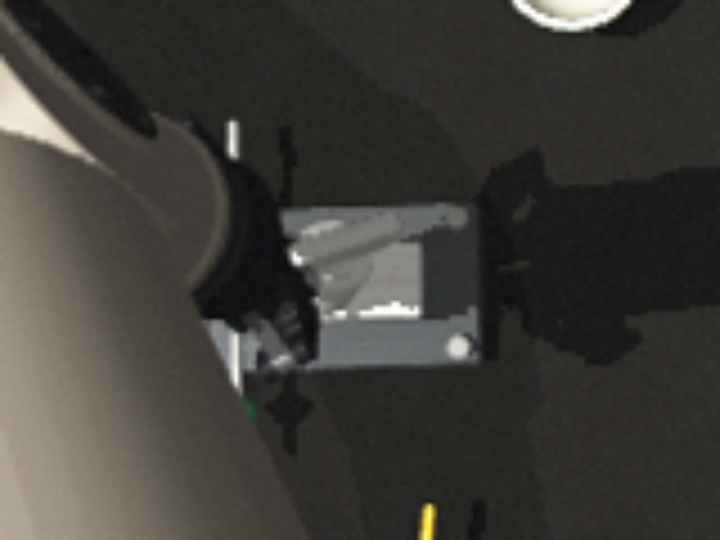

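Re-grip it as it is, then lift clear and look.

```bash
python3 -m creep '[[[0,0,0,0,0,0,0.004],[0,0,0,0,0,0,0.004],[0,0,0,0,0,0,0.004],[0,0,0,0,0,0,0.004]]]' 40
python3 -c "
from h import *
plan([.5609,.1877,.172],30)"
```

```text
t: 8.97
eef_pos: [0.5609, 0.1878, 0.1705]
tool_rot: [-0.0, 0.966, 0.258, -0.001]
contact_force: [0.1, 0.6, 0.4]
gripper_width: 0.128
t 8.97 p [0.5609 0.1878 0.1705] yaw 29.9 q7 -0.24 w 10.9 F [0.09 0.56 0.45] M [-0.014 -0.031 -0.022]
shift [ 0.      0.0001 -0.0015] turn [-0.0011  0.0017 -0.0018]
```

```bash
python3 -m creep '[[[0,0,0,0,0,-0.006,0.004],[0,0,0,0,0,-0.012,0.004],[0,0,0,0,0,-0.02,0.004],[0,0,0,0,0,-0.025,0.004],[0,0,0,0,0,-0.01,0.004],[0,0,0,0,0,0,0.004]]]'
python3 - <<'E'
from h import *
plan([.57,.05,.24],30)
c=read_camera("side"); save("s7",cv2.resize(c["color"][50:200,110:310],None,fx=3.6,fy=3.6)); np.savez("s7.npz",**c)
E
```

```text
t: 9.47
eef_pos: [0.5597, 0.1873, 0.2474]
tool_rot: [-0.0, 0.966, 0.258, -0.003]
contact_force: [-1.0, -0.2, -1.6]
gripper_width: 0.124
t 9.47 p [0.5597 0.1873 0.2474] yaw 29.92 q7 -0.178 w 10.6 F [-0.95 -0.18 -1.56] M [ 0.02  -0.007  0.035]
shift [-0.0595  0.1241  0.0074] turn [-0.0024  0.006  -0.0013]
```

View pics/s7.png

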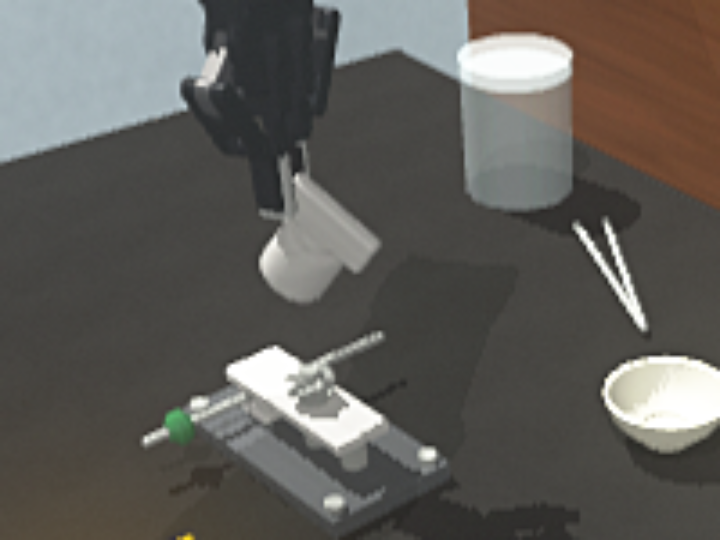

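```bash
python3 - <<'E'
from h import *
c=dict(np.load("s7.npz"));W=cloud(c);o,p,R=pose();T=R.inv().apply((W-p).reshape(-1,3)).reshape(W.shape)
m=(T[...,2]>.03)&(T[...,2]<.14)&(abs(T[...,0])<.03)&(abs(T[...,1])<.06)&(c["color"].min(-1)>110)
P=T[m];print(len(P))
for lo in np.arange(.03,.14,.01):
    q=P[(P[:,2]>lo)&(P[:,2]<lo+.01)]
    if len(q): print(lo.round(2),len(q),q[:,1].min().round(4),q[:,1].max().round(4))
plan([.57,-.02,.24],30)
E
python3 -m creep '[[[0,0,0,-0.012,0.024,0,0.004],[0,0,0,-0.0175,0.034,0,0.004],[0,0,0,-0.0175,0.034,0,0.004],[0,0,0,-0.0175,0.034,0,0.004],[0,0,0,-0.0175,0.034,0,0.004],[0,0,0,-0.014,0.025,0,0.004],[-0.12,0,0,0,0,0,0.004],[-0.12,0,0,0,0,0,0.004],[-0.12,0,0,0,0,0,0.004],[-0.12,0,0,0,0,0,0.004],[-0.12,0,0,0,0,0,0.004],[-0.12,0,0,0,0,0,0.004],[0,0,0,0,0,0,0.004]]]'
python3 - <<'E'
from h import *
plan([.57,-.02,.24],30)
c=read_camera("side"); save("s8",cv2.resize(c["color"][50:250,170:430],None,fx=2.8,fy=2.8)); np.savez("s8.npz",**c)
E
```

```text
691
0.03 10 0.0071 0.0099
0.04 23 0.0054 0.0127
0.05 56 0.0027 0.026
0.06 90 -0.0112 0.0395
0.07 127 -0.0043 0.0518
0.08 154 -0.0088 0.0548
0.09 117 -0.0154 0.0487
0.1 77 -0.0176 0.0286
0.11 36 0.0012 0.022
0.12 1 0.015 0.015
t 9.52 p [0.5596 0.1873 0.2467] yaw 29.93 q7 -0.179 w 10.6 F [ 0.24  0.89 -0.48] M [ 0.021 -0.028 -0.032]
shift [-0.0943  0.1849  0.0068] turn [-0.0025  0.0061 -0.0013]
t: 10.6
eef_pos: [0.5636, -0.0395, 0.2339]
tool_rot: [0.349, 0.902, 0.239, 0.086]
contact_force: [-1.0, 0.8, -2.0]
gripper_width: 0.123
t 10.6 p [ 0.5636 -0.0395  0.2339] yaw 29.49 q7 -0.669 w 10.5 F [-1.01  0.76 -2.01] M [0.952 0.563 0.002]
shift [ 0.0151 -0.006  -0.0139] turn [ 0.7357  0.0141 -0.0044]
```

View pics/s8.png

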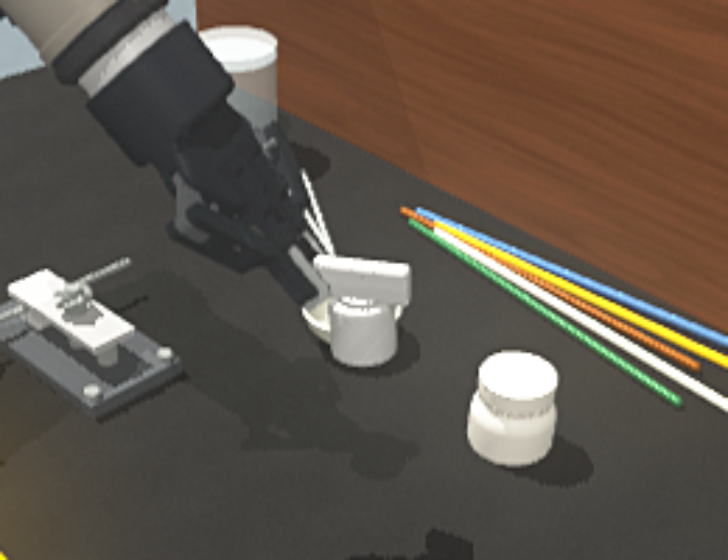

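The nut is upright again with the tool tilted: skirt at (365,330), bar at (363,280). Measuring rim height, then setting it on clear bench.

Run:
```python
from h import *
c=dict(np.load("s8.npz"));W=cloud(c);o,p,R=pose()
m=(W[...,2]>.05)&(c["color"].min(-1)>110)&(abs(W[...,0]-.59)<.07)&(abs(W[...,1]+.09)<.07)&(W[...,2]<.26)
P=W[m];print(len(P),P.min(0),P.max(0),np.percentile(P[:,2],[1,2,5,95,99]))
d=P[P[:,2]>np.percentile(P[:,2],60)]
for lo in np.arange(.06,.25,.01):
    q=P[(P[:,2]>lo)&(P[:,2]<lo+.01)]
    if len(q): print(lo.round(2),len(q),q[:,:2].mean(0).round(4),q[:,1].min().round(4),q[:,1].max().round(4))
print(R.inv().apply([0,0,-1]))
```

```text
1099 [ 0.56724602 -0.12911941  0.14993091] [ 0.61612399 -0.0375253   0.23107502] [0.15091957 0.15188767 0.15460385 0.20877692 0.2132803 ]
0.14 1 [ 0.5813 -0.1137] -0.1137 -0.1137
0.15 115 [ 0.5877 -0.115 ] -0.1244 -0.0937
0.16 125 [ 0.5878 -0.1146] -0.1236 -0.0895
0.17 127 [ 0.586  -0.1114] -0.1225 -0.0782
0.18 228 [ 0.5882 -0.1068] -0.1291 -0.0816
0.19 187 [ 0.593  -0.1049] -0.1288 -0.065
0.2 286 [ 0.5932 -0.1   ] -0.1278 -0.0595
0.21 29 [ 0.5811 -0.0782] -0.1266 -0.0601
0.23 1 [ 0.5946 -0.0375] -0.0375 -0.0375
[ 0.01234326 -0.66743628  0.74456461]
```

```bash
python3 -m creep '[[[0,0,0,0.0001,-0.0067,0.0075,0.004],[0,0,0,0.0002,-0.0133,0.0149,0.004],[0,0,0,0.0002,-0.0133,0.0149,0.004],[0,0,0,0.0002,-0.0133,0.0149,0.004],[0,0,0,0.0002,-0.0133,0.0149,0.004],[0,0,0,0.0002,-0.0133,0.0149,0.004],[0,0,0,0.0001,-0.008,0.009,0.004],[0,0,0,0,0,0,0.004]]]'
cat > nz.py <<'E'
from h import *
import sys
plan([.57,-.02,.24],30)
c=read_camera("side"); save(sys.argv[1],cv2.resize(c["color"][100:280,200:420],None,fx=3.4,fy=3.4)); W=cloud(c);o,p,R=pose()
m=(W[...,2]>.004)&(c["color"].min(-1)>110)&(abs(W[...,0]-.59)<.05)&(abs(W[...,1]+.10)<.045)&(W[...,2]<.26)
P=W[m];print(len(P),np.percentile(P[:,2],[0,1,2,5,95,99]).round(4)); print(R.inv().apply([0,0,-1]))
E
python3 nz.py s9
```

```text
t: 11.32
eef_pos: [0.5642, -0.0475, 0.1029]
tool_rot: [0.335, 0.91, 0.231, 0.078]
contact_force: [-0.2, -0.6, -1.6]
gripper_width: 0.129
t 11.32 p [ 0.5642 -0.0475  0.1029] yaw 28.22 q7 -0.964 w 11.0 F [-0.16 -0.61 -1.59] M [0.81  0.431 0.031]
shift [ 0.0163  0.0722 -0.1187] turn [ 0.7014  0.0234 -0.0253]
842 [0.0154 0.0176 0.019  0.022  0.0755 0.0809]
[ 0.01265161 -0.64631518  0.76296567]
```

View pics/s9.png

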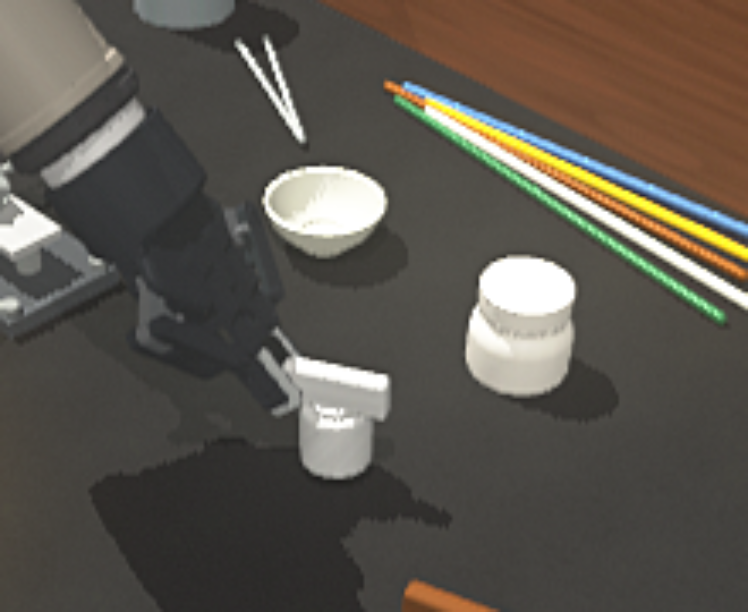

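```bash
python3 -m creep '[[[0,0,0,0.0001,-0.0045,0.0053,0.004],[0,0,0,0,-0.002,0.0025,0.004]]]'
python3 -c "
from h import *
plan([.57,-.02,.24],30)"
python3 -m creep '[[[0,0,0,0,-0.0016,0.0019,0.004]]]'
python3 -c "
from h import *
plan([.57,-.02,.24],30)"
```

```text
t: 11.53
eef_pos: [0.5654, -0.0496, 0.0943]
tool_rot: [0.334, 0.911, 0.229, 0.078]
contact_force: [-0.6, -0.1, -1.2]
gripper_width: 0.124
t 11.53 p [ 0.5654 -0.0496  0.0943] yaw 27.94 q7 -0.986 w 10.6 F [-0.55 -0.06 -1.2 ] M [0.793 0.434 0.019]
shift [ 0.0164  0.0758 -0.127 ] turn [ 0.7007  0.023  -0.0306]
t: 11.62
eef_pos: [0.5658, -0.05, 0.092]
tool_rot: [0.334, 0.911, 0.228, 0.078]
contact_force: [0.3, -0.1, -0.4]
gripper_width: 0.12
t 11.62 p [ 0.5658 -0.05    0.092 ] yaw 27.88 q7 -0.991 w 10.2 F [ 0.34 -0.14 -0.41] M [0.887 0.367 0.028]
shift [ 0.0163  0.0767 -0.1291] turn [ 0.7004  0.0223 -0.032 ]
```

```bash
python3 nz.py s10
python3 -m creep '[[[0,0,0,0,-0.0013,0.0015,0.004]]]'
python3 -m creep '[[[0,0,0,0,-0.0013,0.0015,0.004]]]'
python3 -c "
from h import *
plan([.57,-.02,.24],30)"
```

```text
t 11.62 p [ 0.5658 -0.05    0.092 ] yaw 27.88 q7 -0.991 w 10.2 F [ 0.34 -0.14 -0.41] M [0.887 0.367 0.028]
shift [ 0.0163  0.0767 -0.1291] turn [ 0.7004  0.0223 -0.032 ]
824 [0.0049 0.0069 0.008  0.0109 0.0645 0.0711]
[ 0.01037746 -0.64462731  0.76442654]
t: 11.75
eef_pos: [0.5659, -0.05, 0.0902]
tool_rot: [0.334, 0.911, 0.228, 0.078]
contact_force: [0.4, -0.8, -0.4]
gripper_width: 0.127
t: 11.83
eef_pos: [0.5662, -0.0502, 0.0889]
tool_rot: [0.335, 0.911, 0.227, 0.079]
contact_force: [-6.5, 2.9, 15.1]
gripper_width: 0.125
t 11.83 p [ 0.5662 -0.0502  0.0889] yaw 27.85 q7 -1.002 w 10.6 F [-6.46  2.88 15.15] M [-0.809  0.372 -0.55 ]
shift [ 0.0162  0.0787 -0.1316] turn [ 0.7017  0.0213 -0.0329]
```

Touching the bench. Open gently, then retreat back along the tool's axis.

```bash
python3 -m creep '[[[0,0,0,0,0,0,0.02],[0,0,0,0,0,0,0.03],[0,0,0,0,0,0,0.045]]]'
python3 nz.py s11
```

```text
t: 12.08
eef_pos: [0.567, -0.0498, 0.0902]
tool_rot: [0.335, 0.911, 0.227, 0.08]
contact_force: [0.2, -0.1, 0.1]
gripper_width: 0.477
t 12.08 p [ 0.567  -0.0498  0.0902] yaw 27.89 q7 -1.002 w 40.7 F [ 0.19 -0.09  0.1 ] M [0.646 0.309 0.03 ]
shift [ 0.0156  0.078  -0.1305] turn [ 0.7036  0.0194 -0.0329]
839 [0.0041 0.0048 0.0056 0.0093 0.061  0.0706]
[ 0.00656323 -0.64708506  0.76238957]
```

View pics/s11.png

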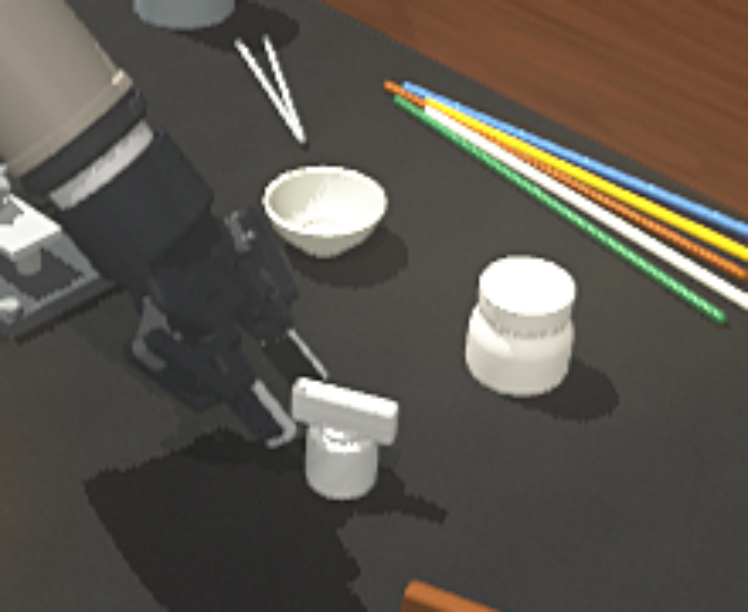

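The nut stands upright at (342,440). Retreating, then making the tool vertical.

```bash
python3 -m creep '[[[0,0,0,0,0,-0.02,0.05],[0,0,0,0,0,-0.035,0.05],[0,0,0,0,0,-0.04,0.06],[0,0,0,0,0,-0.04,0.06],[0,0,0,0,0,-0.03,0.06],[0.11,0.003,-0.005,0,0,0,0.06],[0.12,0.003,-0.005,0,0,0,0.06],[0.12,0.003,-0.005,0,0,0,0.06],[0.12,0.003,-0.005,0,0,0,0.06],[0.12,0.003,-0.005,0,0,0,0.06],[0.11,0.003,-0.005,0,0,0,0.06],[0,0,0,0,0,0,0.06]]]'
python3 - <<'E'
from h import *
plan([.59,-.10,.2],30)
o,p,R=pose()
c=read_camera("wrist"); save("w12",c["color"])
for n in ["top","wrist"]:
    c=read_camera(n); W=cloud(c)
    m=(W[...,2]>.05)&(W[...,2]<.067)&(abs(W[...,0]-.59)<.05)&(abs(W[...,1]+.10)<.05)&(c["color"].min(-1)>100)
    P=W[m]; print(n,len(P))
    if len(P)>20: print(P.mean(0).round(4),cv2.minAreaRect((P[:,:2]*1000).astype(np.float32)))
E
```

```text
t: 13.13
eef_pos: [0.5166, 0.0559, 0.2261]
tool_rot: [-0.013, 0.964, 0.265, 0.003]
contact_force: [1.3, -1.2, -0.4]
gripper_width: 0.703
t 13.13 p [0.5166 0.0559 0.2261] yaw 30.73 q7 0.085 w 60.0 F [ 1.31 -1.22 -0.36] M [-0.138 -0.074 -0.03 ]
shift [-0.0169  0.1721  0.022 ] turn [-0.0231 -0.0125  0.013 ]
top 127
[ 0.5997 -0.1155  0.0591] ((599.8980712890625, -115.51689910888672), (11.656378746032715, 57.73124694824219), 28.69550132751465)
wrist 0
```

View pics/w12.png

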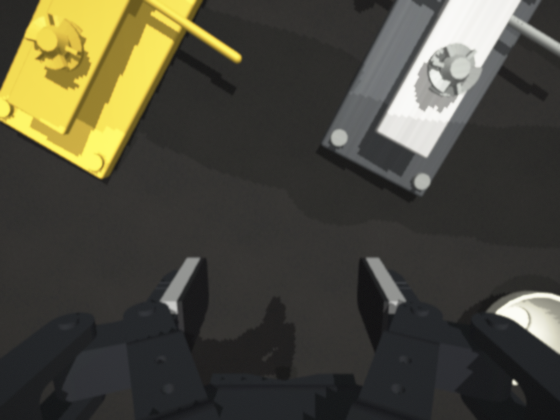

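The top view puts the nut at (0.600, −0.1155) with jaw yaw 28.7°. With the hand empty, I first measure the stud straight from above with the wrist camera. I then do the same over the nut, so calibration errors cancel.

```bash
python3 -c "
from h import *
plan([.5613,.1885,.24],28.7)"
python3 -m creep '[[[-0.0115,-0.006,0.015,0.017,-0.015,-0.004,0.06],[-0.0115,-0.006,0.015,0.027,-0.023,-0.004,0.06],[0,0,0,0.027,-0.023,-0.004,0.06],[0,0,0,0.025,-0.021,-0.002,0.06],[0,0,0,0,0,0,0.06],[0,0,0,0,0,0,0.06]]]'
cat > wm.py <<'E'
from h import *
import sys
x,y,zlo,zhi,name=float(sys.argv[1]),float(sys.argv[2]),float(sys.argv[3]),float(sys.argv[4]),sys.argv[5]
plan([x,y,.24],28.7)
c=read_camera("wrist"); o,p,R=pose(); save(name,c["color"]); np.savez(name+".npz",**c)
W=cloud(c); m=(W[...,2]>zlo)&(W[...,2]<zhi)&(np.hypot(W[...,0]-x,W[...,1]-y)<.04)
uv=np.argwhere(m)[:,::-1].astype(np.float32); r=cv2.minAreaRect(uv); P=W[m]
e=cv2.minEnclosingCircle(uv)
print("TCP",p,"n",len(uv),"px rect",r,"circ",e,"mean",P.mean(0),"ray",ray(c,*r[0],P[:,2].mean()))
E
python3 wm.py .5613 .1885 .0535 .075 w13
```

```text
t 13.28 p [0.5147 0.0598 0.2256] yaw 31.14 q7 0.076 w 59.7 F [ 0.19  0.88 -0.76] M [ 0.046  0.015 -0.04 ]
shift [ 0.1066 -0.0862 -0.0118] turn [-0.0175 -0.0101  0.0427]
t: 13.78
eef_pos: [0.5513, 0.1911, 0.2373]
tool_rot: [0.013, 0.966, 0.259, -0.0]
contact_force: [-0.5, -0.5, 0.1]
gripper_width: 0.701
t 13.78 p [0.5513 0.1911 0.2373] yaw 30.06 q7 -0.212 w 59.9 F [-0.5  -0.48  0.12] M [-0.018  0.036  0.008]
shift [ 0.0074  0.0073 -0.0026] turn [0.0252 0.0072 0.0239]
TCP [0.55078421 0.19216232 0.23753643] n 1478 px rect ((295.0405578613281, 208.7567596435547), (43.73012924194336, 43.23693084716797), 9.462322235107422) circ ((294.4287414550781, 208.3056640625), 22.741180419921875) mean [0.56040907 0.19026642 0.06167934] ray [0.56080451 0.18997551 0.06167934]
```

Run:
```python
from h import *
c=dict(np.load("w13.npz")); save("w13c",cv2.resize(c["color"][150:270,200:360],None,fx=4.5,fy=4.5,interpolation=cv2.INTER_CUBIC))
W=cloud(c)
for lo,hi in [(.062,.075),(.064,.075),(.0535,.063)]:
    m=(W[...,2]>lo)&(W[...,2]<hi)&(np.hypot(W[...,0]-.5613,W[...,1]-.1885)<.03); print(lo,m.sum(),W[m].mean(0).round(4),np.percentile(W[m],[1,99],axis=0).round(4).tolist())
```

```text
0.062 684 [0.5607 0.19   0.0649] [[0.5482, 0.1751, 0.062], [0.5735, 0.2024, 0.0685]]
0.064 371 [0.5606 0.1899 0.0667] [[0.5535, 0.1828, 0.0641], [0.5681, 0.1967, 0.0686]]
0.0535 1016 [0.5604 0.1904 0.0597] [[0.5467, 0.1749, 0.0539], [0.5754, 0.204, 0.0629]]
```

View pics/w13c.png

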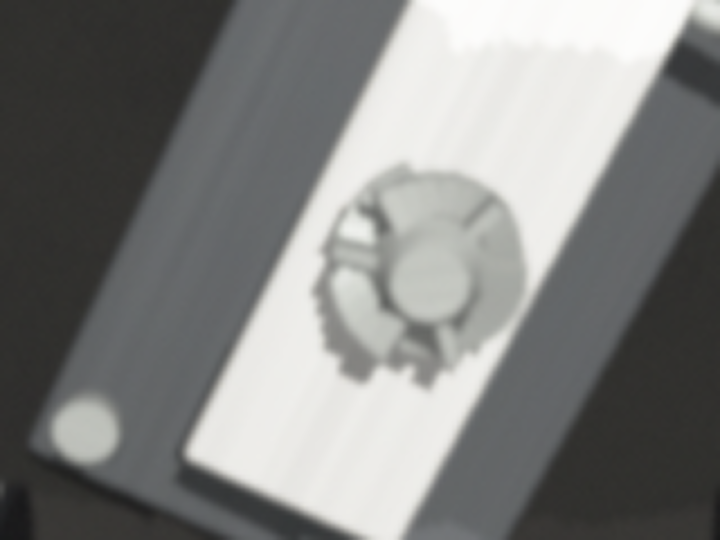

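The stud from above reads (0.5607, 0.190), tip at crop (430,275), consistent with the first wrist view. Now the nut.

```bash
python3 -c "
from h import *
plan([.600,-.1155,.24],28.7)"
python3 -m creep '[[[0.012,0.003,0.012,-0.006,0.018,0,0.06],[0.012,0.003,0.012,-0.0145,0.035,0,0.06],[0,0,0,-0.0145,0.035,0,0.06],[0,0,0,-0.0145,0.035,0,0.06],[0,0,0,-0.0145,0.035,0,0.06],[0,0,0,-0.0145,0.035,0,0.06],[0,0,0,-0.0145,0.035,0,0.06],[0,0,0,-0.0115,0.035,0,0.06],[0,0,0,0,0.015,0,0.06],[0,0,0,0,0,0,0.06],[0,0,0,0,0,0,0.06]]]'
python3 wm.py .600 -.1155 .053 .066 w14
```

```text
t 13.83 p [0.5508 0.1922 0.2375] yaw 30.15 q7 -0.211 w 59.6 F [-0.42  1.88  0.68] M [0.097 0.013 0.032]
shift [-0.112   0.2907  0.0051] turn [0.0236 0.0061 0.0253]
t: 14.75
eef_pos: [0.5863, -0.1125, 0.2366]
tool_rot: [0.008, 0.967, 0.254, -0.005]
contact_force: [0.3, 1.7, -0.5]
gripper_width: 0.702
t 14.75 p [ 0.5863 -0.1125  0.2366] yaw 29.43 q7 0.338 w 59.9 F [ 0.26  1.73 -0.47] M [ 0.034  0.032 -0.044]
shift [ 0.0104  0.0094 -0.0034] turn [0.0137 0.0135 0.0128]
TCP [ 0.58632595 -0.11202609  0.23658606] n 1431 px rect ((300.5177917480469, 211.51919555664062), (17.580537796020508, 83.38726806640625), 2.12109637260437) circ ((300.0, 211.5), 41.93159103393555) mean [ 0.59838076 -0.11281647  0.0593785 ] ray [ 0.59844416 -0.11273144  0.0593785 ]
```

Wrist minus top offsets are the same for nut and stud, about (−1.6, +2.8) mm, so the relative vector is solid. I use wrist coordinates throughout: nut (0.5984, −0.1128), stud (0.5607, 0.190). Descend and grip.

```bash
python3 -c "
from h import *
plan([.5984,-.1128,.110],28.7)"
python3 -m creep '[[[0.006,0.006,0.006,0.005,0.0035,0.02,0.06],[0.006,0.006,0.006,0.005,0.0035,0.03,0.06],[0,0,0,0,0,0.03,0.05],[0,0,0,0,0,0.02,0.04],[0,0,0,0,0,0.008,0.035]]]'
python3 -c "
from h import *
plan([.5984,-.1128,.110],28.7)"
```

```text
t 14.8 p [ 0.5863 -0.112   0.2366] yaw 29.48 q7 0.338 w 60.2 F [ 0.62 -0.57 -0.08] M [-0.02  -0.005 -0.063]
shift [0.0119 0.0049 0.1265] turn [0.0136 0.0135 0.0136]
t: 15.22
eef_pos: [0.5999, -0.1027, 0.1296]
tool_rot: [0.002, 0.967, 0.255, 0.004]
contact_force: [-0.2, 0.5, 1.2]
gripper_width: 0.41
t 15.22 p [ 0.5999 -0.1027  0.1296] yaw 29.53 q7 0.257 w 35.0 F [-0.16  0.53  1.17] M [ 0.03  -0.018 -0.019]
shift [-0.0064  0.008   0.0196] turn [ 0.0048 -0.0066  0.0145]
```

```bash
python3 -m creep '[[[0.005,-0.006,0.014,-0.0064,0.008,0.008,0.035],[0,0,0,0,0,0.004,0.035]]]'
python3 -c "
from h import *
plan([.5984,-.1128,.110],28.7)"
```

```text
t: 15.38
eef_pos: [0.5972, -0.1093, 0.1162]
tool_rot: [-0.001, 0.968, 0.25, -0.001]
contact_force: [-0.7, -0.5, 0.7]
gripper_width: 0.412
t 15.38 p [ 0.5972 -0.1093  0.1162] yaw 29.01 q7 0.256 w 35.2 F [-0.69 -0.51  0.7 ] M [ 0.006  0.054 -0.006]
shift [-0.0006  0.0037  0.0062] turn [-0.003   0.0016  0.0055]
```

```bash
python3 -m creep '[[[-0.002,0,0.005,-0.0003,0.0037,0.004,0.03],[0,0,0,0,0,0.0015,0.025],[0,0,0,0,0,0,0.02]]]'
python3 -c "
from h import *
plan([.5984,-.1128,.110],28.7)"
```

```text
t: 15.63
eef_pos: [0.5995, -0.1119, 0.1117]
tool_rot: [-0.0, 0.969, 0.248, 0.0]
contact_force: [-0.2, -0.0, 0.0]
gripper_width: 0.231
t 15.63 p [ 0.5995 -0.1119  0.1117] yaw 28.75 q7 0.251 w 19.8 F [-0.19 -0.01  0.01] M [0.025 0.011 0.048]
shift [-0.0014  0.0002  0.0017] turn [-0.0001 -0.0001  0.0009]
```

```bash
python3 -m creep '[[[0,0,0,-0.0014,0.0002,0.001,0.02],[0,0,0,0,0,0.0005,0.004],[0,0,0,0,0,0.0005,0.004],[0,0,0,0,0,0.0005,0.004],[0,0,0,0,0,0,0.004]]]' 40
python3 -c "
from h import *
plan([.5984,-.1128,.110],28.7)"
```

```text
t: 16.05
eef_pos: [0.5993, -0.1134, 0.1117]
tool_rot: [0.001, 0.969, 0.248, 0.002]
contact_force: [0.2, 0.2, -2.1]
gripper_width: 0.129
t 16.05 p [ 0.5993 -0.1134  0.1117] yaw 28.7 q7 0.251 w 11.0 F [ 0.2   0.17 -2.05] M [-0.002  0.037  0.031]
shift [-0.0005 -0.001   0.0017] turn [ 0.0027 -0.0028 -0.0001]
```

```bash
python3 -m creep '[[[0,0,0,0,0,-0.01,0.004],[0,0,0,0,0,-0.025,0.004],[0,0,0,0,0,-0.03,0.004],[0,0,0,0,0,-0.02,0.004],[0,0,0,0,0,-0.005,0.004]]]'
python3 -c "
from h import *
plan([.5764,.1594,.20],28.7)"
```

```text
t: 16.47
eef_pos: [0.5971, -0.1128, 0.2043]
tool_rot: [-0.001, 0.969, 0.248, -0.001]
contact_force: [1.3, 0.5, -1.3]
gripper_width: 0.127
t 16.47 p [ 0.5971 -0.1128  0.2043] yaw 28.76 q7 0.319 w 10.9 F [ 1.29  0.48 -1.3 ] M [ 0.003 -0.082 -0.011]
shift [ 0.1128 -0.2486  0.0046] turn [-0.0018  0.0019  0.0011]
```

```bash
python3 -m creep '[[[0,0,0,0.008,-0.018,0,0.004],[0,0,0,0.0155,-0.034,0,0.004],[0,0,0,0.0155,-0.034,0,0.004],[0,0,0,0.0155,-0.034,0,0.004],[0,0,0,0.0155,-0.034,0,0.004],[0,0,0,0.0155,-0.034,0,0.004],[0,0,0,0.0155,-0.034,0,0.004],[0,0,0,0.009,-0.02,0,0.004],[0,0,0,0,0,0,0.004],[0,0,0,0,0,0,0.004]]]'
python3 -c "
from h import *
plan([.5764,.1594,.20],28.7)"
```

```text
t: 17.3
eef_pos: [0.5775, 0.1597, 0.2042]
tool_rot: [0.001, 0.97, 0.244, 0.001]
contact_force: [-0.3, -0.2, -2.1]
gripper_width: 0.129
t 17.3 p [0.5775 0.1597 0.2042] yaw 28.3 q7 -0.17 w 11.0 F [-0.3  -0.17 -2.15] M [-0.03   0.001  0.035]
shift [-0.0011 -0.0002  0.0042] turn [ 0.0024 -0.0007 -0.0069]
```

Run:
```python
from h import *
c=read_camera("wrist"); o,p,R=pose(); save("w15",c["color"]); np.savez("w15.npz",**c)
print(p)
W=cloud(c);T=R.inv().apply((W-p).reshape(-1,3)).reshape(W.shape)
m=(W[...,2]>.0635)&(W[...,2]<.072)&(np.hypot(W[...,0]-.5607,W[...,1]-.19)<.02)
print("tip",m.sum(),W[m].mean(0),"tool",T[m].mean(0))
m=(W[...,2]>.053)&(W[...,2]<.072)&(np.hypot(W[...,0]-.5607,W[...,1]-.19)<.03)
print("stud",m.sum(),W[m].mean(0),"tool",T[m].mean(0))
# bar top in hand
br=c["color"].min(-1)
m=(T[...,2]>.046)&(T[...,2]<.060)&(abs(T[...,1])<.045)&(abs(T[...,0])<.02)
for y0 in np.arange(-.035,.035,.005):
    q=T[m&(T[...,1]>=y0)&(T[...,1]<y0+.005)]
    if len(q)>5: print(y0.round(3),len(q),np.percentile(q[:,0],[2,50,98]).round(4),np.median(q[:,2]).round(4))
q=T[m];print(np.percentile(q[:,1],[0.3,99.7]))
```

```text
[0.5773348  0.15989793 0.20421473]
tip 612 [0.5608849  0.18965395 0.06633383] tool [-0.00051263 -0.03424059  0.13782047]
stud 2134 [0.56091207 0.18981664 0.06174854] tool [-0.00041612 -0.03437901  0.14240562]
-0.03 455 [-0.0048  0.0005  0.0061] 0.0533
-0.025 457 [-0.0051  0.0005  0.0065] 0.052
-0.02 456 [-0.0051  0.0007  0.0066] 0.052
-0.015 895 [-0.011   0.0005  0.0122] 0.0521
-0.01 1103 [-0.018   0.0009  0.0193] 0.0519
-0.005 399 [-0.0048  0.0005  0.0061] 0.0519
0.0 402 [-0.0048  0.0008  0.0062] 0.0517
0.005 383 [-0.0048  0.0005  0.0062] 0.0518
0.01 363 [-0.0048  0.0008  0.0061] 0.0519
0.015 355 [-0.0049  0.0005  0.0061] 0.0519
0.02 353 [-0.0053  0.0005  0.0062] 0.052
0.025 313 [-0.0053  0.0005  0.0062] 0.052
0.03 41 [-0.0039  0.0008  0.0045] 0.0526
[-0.0282579   0.03055358]
```

View pics/w15.png

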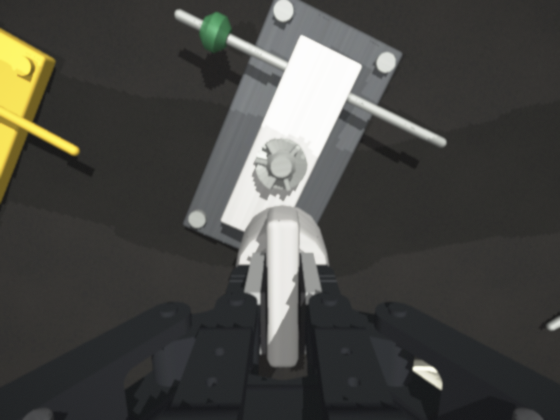

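The wrist view shows the stud tip at (281,165), with the bar in hand centred at column 283. The in-hand offset estimates spread about ±1 mm. I aim at the middle, TCP (0.5605, 0.1896), and feel the way down. TCP 0.161–0.167 means properly seated.

```bash
python3 -c "
from h import *
plan([.5605,.1896,.185],28.7)"
python3 -m creep '[[[0.002,0,-0.007,-0.0005,-0.017,0.006,0.004],[0,0,0,0,-0.017,0.008,0.004],[0,0,0,0,0,0.003,0.004]]]'
python3 ss.py s16
```

```text
t 17.35 p [0.5773 0.1599 0.2042] yaw 28.3 q7 -0.17 w 11.3 F [-1.    1.44 -1.69] M [ 0.072 -0.035 -0.055]
shift [-0.0008 -0.0342  0.0192] turn [ 0.0018 -0.001  -0.007 ]
t: 17.6
eef_pos: [0.5622, 0.1848, 0.1866]
tool_rot: [0.001, 0.97, 0.244, 0.001]
contact_force: [-0.0, 0.4, -2.2]
gripper_width: 0.128
t 17.6 p [0.5622 0.1848 0.1866] yaw 28.27 q7 -0.236 w 10.9 F [-0.04  0.37 -2.21] M [0.015 0.026 0.006]
shift [ 0.0009 -0.0034 -0.0034] turn [ 0.0027 -0.0009 -0.0302]
skirt 197
[0.5615 0.1857]
thread 58
[0.5605 0.1926] [0.55569424 0.18312959 0.05559549]
tip 8 [0.55546749 0.18593106 0.06402963]
```

View pics/s16.png

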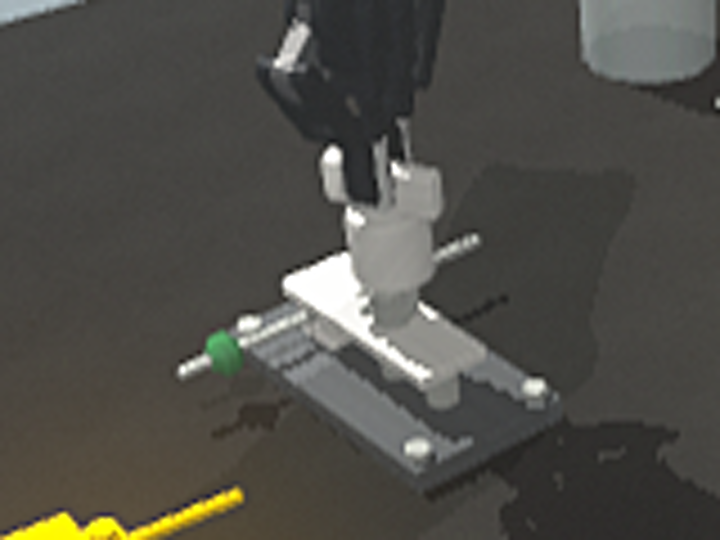

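In the side view the stud's right edge at (418,310) implies its axis near column 387, and the nut axis extends to about 392. That, together with the skirt fit, supports the relative-vector target of TCP (0.5613, 0.1889).

```bash
python3 -m creep '[[[0.002,0,-0.007,0.001,-0.004,0.004,0.004],[0,0,0,0,0,0.003,0.004]]]'
python3 -c "
from h import *
plan([.5613,.1889,.174],28.7)"
```

```text
t: 17.82
eef_pos: [0.5635, 0.1831, 0.179]
tool_rot: [0.002, 0.97, 0.245, 0.0]
contact_force: [-0.6, 0.9, -2.3]
gripper_width: 0.132
t 17.82 p [0.5635 0.1831 0.179 ] yaw 28.37 q7 -0.238 w 11.2 F [-0.64  0.92 -2.33] M [ 0.012  0.004 -0.001]
shift [ 0.0008 -0.0062  0.0049] turn [ 0.0042  0.0002 -0.0058]
```

```bash
python3 -m creep '[[[0.004,0,-0.005,0.0008,-0.007,0.000,0.004]]]'
python3 -c "
from h import *
plan([.5613,.1889,.174],28.7)"
```

```text
t: 17.9
eef_pos: [0.5618, 0.1866, 0.1781]
tool_rot: [0.001, 0.969, 0.246, -0.001]
contact_force: [-0.1, -0.6, -1.4]
gripper_width: 0.131
t 17.9 p [0.5618 0.1866 0.1781] yaw 28.43 q7 -0.242 w 11.2 F [-0.13 -0.63 -1.37] M [-0.054  0.033  0.017]
shift [ 0.0007 -0.0023  0.0041] turn [ 0.0019  0.0017 -0.0047]
```

```bash
python3 -c "
from h import *
read_camera('top'); read_camera('top')
plan([.5613,.1889,.174],28.7)"
```

```text
t 18.0 p [0.5608 0.1897 0.1788] yaw 28.64 q7 -0.243 w 11.0 F [-0.01  0.72 -0.92] M [ 0.008  0.014 -0.004]
shift [0.     0.001  0.0048] turn [-0.0005  0.0003 -0.001 ]
```

A camera call lets the arm settle on its target, so I use single rows followed by a settle.

```bash
cat > st.py <<'E'
from h import *
import sys
for i in range(3): read_camera('top')
plan([.5611,.1893,float(sys.argv[1])],28.7)
E
python3 -m creep '[[[0,0,0,0,0.0006,0.005,0.004]]]' >/dev/null; python3 st.py .170
python3 -m creep '[[[0,0,0,0,0,0.003,0.004]]]' >/dev/null; python3 st.py .170
```

```text
t 18.23 p [0.561  0.1888 0.1735] yaw 28.62 q7 -0.245 w 10.9 F [ 0.08 -0.45 -2.  ] M [0.039 0.002 0.008]
shift [ 0.0003 -0.0004  0.0035] turn [-0.0004  0.001  -0.0013]
t 18.47 p [0.5609 0.1887 0.1702] yaw 28.62 q7 -0.248 w 11.2 F [-0.77 -0.19 -0.68] M [0.084 0.061 0.006]
shift [ 0.0005 -0.0004  0.0002] turn [-0.0005  0.0016 -0.0014]
```

```bash
python3 -m creep '[[[0,0,0,0.0002,-0.0003,0.002,0.004]]]' >/dev/null; python3 st.py .166
python3 -m creep '[[[0,0,0,0,0,0.0015,0.004]]]' >/dev/null; python3 st.py .166
```

```text
t 18.7 p [0.5608 0.1892 0.168 ] yaw 28.64 q7 -0.25 w 11.1 F [-0.02  0.05 -1.19] M [0.106 0.088 0.02 ]
shift [0.0003 0.0001 0.002 ] turn [-0.0007  0.0018 -0.0011]
t 18.93 p [0.5607 0.1893 0.1664] yaw 28.64 q7 -0.251 w 11.2 F [-0.02  0.12 -1.92] M [0.14  0.052 0.02 ]
shift [0.0004 0.0002 0.0004] turn [-0.0008  0.0019 -0.001 ]
```

```bash
python3 -m creep '[[[0,0,0,0,0,0.0015,0.004]]]' >/dev/null; python3 st.py .166
python3 -m creep '[[[0,0,0,0,0,0.001,0.004]]]' >/dev/null; python3 st.py .166
```

```text
t 19.17 p [0.5607 0.1893 0.1648] yaw 28.64 q7 -0.253 w 10.8 F [-0.1   0.04 -1.52] M [ 0.167  0.065 -0.027]
shift [ 0.0004  0.0002 -0.0012] turn [-0.0009  0.002  -0.001 ]
t 19.4 p [0.5606 0.1893 0.1637] yaw 28.65 q7 -0.253 w 11.1 F [-0.81  0.64 -1.81] M [ 0.161  0.054 -0.01 ]
shift [ 0.0004  0.0003 -0.0023] turn [-0.0009  0.0021 -0.0009]
```

Rim is at about 52 mm, sleeved over the stud with no contact force. Now ease the fingers to a loose cage so the nut is free to fall.

```bash
python3 -m creep '[[[0,0,0,0,0,0,0.0145],[0,0,0,0,0,0,0.0145]]]' >/dev/null
cat > nh.py <<'E'
from h import *
import sys
c=read_camera("side"); W=cloud(c); read_camera('top')
save(sys.argv[1],cv2.resize(c["color"][90:210,110:270],None,fx=4.5,fy=4.5,interpolation=cv2.INTER_CUBIC))
m=(np.hypot(W[...,0]-.5607,W[...,1]-.1895)<.036)&(W[...,2]<.125)&(W[...,2]>.05)
# bar top edge: highest points of bar away from the fingers
P=W[m]
a=np.array([.463,.886]);e=np.array([.886,-.463]); lat=(P[:,:2]-[.5607,.1895])@e; dep=(P[:,:2]-[.5607,.1895])@a
for s in (-1,1):
    q=P[(lat*s>.012)]; print("side",s,len(q),np.percentile(q[:,2],[90,97,99.5]).round(4) if len(q) else '')
# bar cols pixels
plan([.5607,.1895,.16],28.7)
E
python3 nh.py s20
```

```text
side -1 150 [0.1153 0.1208 0.1234]
side 1 130 [0.1117 0.1209 0.1244]
t 19.67 p [0.561  0.1892 0.1641] yaw 28.63 q7 -0.253 w 14.5 F [-0.46 -1.54 -0.4 ] M [-0.003 -0.037 -0.037]
shift [-0.0001 -0.0004  0.0041] turn [-0.0005  0.0015 -0.0011]
```

View pics/s20.png

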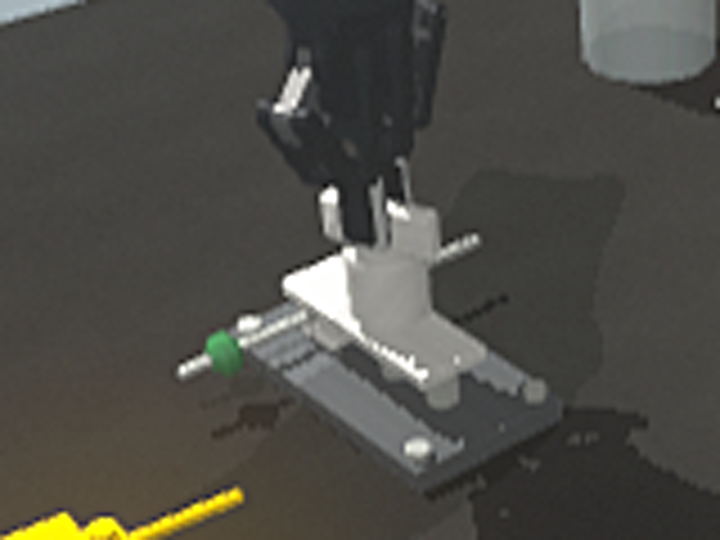

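Upright on the stud. The wrist depth of the bar top gives the nut's height (calibrated in hand: 51.9 mm ↔ rim at TCP−111.7 mm).

```bash
cat > rim.py <<'E'
from h import *
import sys
def bar():
    c=read_camera("wrist"); read_camera("wrist"); 
    c=read_camera("wrist"); o,p,R=pose(); W=cloud(c);T=R.inv().apply((W-p).reshape(-1,3)).reshape(W.shape)
    q0=T[(T[...,2]>.042)&(T[...,2]<.085)&(abs(T[...,1])<.034)&(abs(T[...,0])<.013)&(c["color"].min(-1)>90)]
    h=np.median(q0[(abs(q0[:,1])<.026)&(abs(q0[:,1])>.0)&(abs(q0[:,0])<.003)][:,2])
    q=q0[(abs(q0[:,2]-h)<.004)]
    # bar axis fit by slices, clear of pads
    ys=[];xs=[]
    for y0 in np.arange(-.028,.027,.003):
        s=q[(q[:,1]>=y0)&(q[:,1]<y0+.003)]
        if len(s)>10:
            l,r=np.percentile(s[:,0],[2,98])
            if .008<r-l<.0135: ys.append(y0+.0015); xs.append((l+r)/2)
    k=np.polyfit(ys,xs,1) if len(ys)>4 else [0,0]
    x=R.apply([1,0,0]); yaw=np.degrees(np.arctan2(x[1],x[0]))
    # bar direction in tool: (k,1,0); rotate so that jaw-normal yaw
    d=R.apply([k[0],1,0]); n=np.degrees(np.arctan2(d[1],d[0]))+90
    z=p[2]-h-.0598
    print("bar depth",h.round(4),"RIM z mm",(z*1000).round(1),"nut yaw(as jaw)",((n+180)%360-180).round(1),"tool yaw",yaw.round(1),"ctr x",round(k[1]*1000,2),"n",len(ys), "ext",np.percentile(q[:,1],[.5,99.5]).round(4))
    plan([.5610,.1892,.163],yaw)
    return c
c=bar()
if len(sys.argv)>1: save(sys.argv[1],c["color"])
E
python3 rim.py w20
```

```text
bar depth 0.0524 RIM z mm 51.8 nut yaw(as jaw) 28.6 tool yaw 28.6 ctr x 1.24 n 17 ext [-0.0284  0.0302]
t 19.82 p [0.5609 0.1892 0.164 ] yaw 28.64 q7 -0.253 w 14.8 F [0.17 0.39 0.29] M [-0.009  0.022 -0.025]
shift [0.0001 0.0001 0.001 ] turn [-0.0006  0.0016 -0.    ]
```

View pics/w20.png

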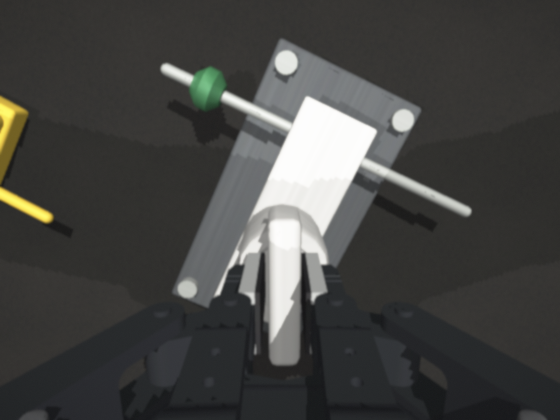

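Rim at 51.8 mm means it is resting on the thread ends, within the expected 49–55. Raise the tool 4 mm for climb clearance, then turn backward (CCW) gently in the loose cage.

```bash
python3 -m creep '[[[0,0,0,0.0008,0,-0.004,0.0145]]]' >/dev/null; python3 rim.py
python3 -m creep '[[[0,0,-0.08,0,0,0,0.0145],[0,0,-0.08,0,0,0,0.0145],[0,0,-0.08,0,0,0,0.0145]]]' >/dev/null; python3 rim.py
```

```text
bar depth 0.0568 RIM z mm 51.8 nut yaw(as jaw) 28.6 tool yaw 28.6 ctr x 0.05 n 18 ext [-0.0283  0.0301]
t 20.05 p [0.5619 0.1898 0.1685] yaw 28.64 q7 -0.25 w 14.1 F [ 0.26 -0.09 -0.41] M [ 0.014 -0.013 -0.043]
shift [-0.0011  0.0001  0.0055] turn [-0.0005  0.0007 -0.    ]
bar depth 0.0567 RIM z mm 52.3 nut yaw(as jaw) 36.8 tool yaw 42.5 ctr x 0.48 n 17 ext [-0.0281  0.0302]
t 20.45 p [0.5618 0.19   0.1688] yaw 42.47 q7 -0.042 w 14.5 F [-0.56  1.05 -0.11] M [0.017 0.036 0.049]
shift [-0.0011  0.      0.0058] turn [-0.0004  0.0003 -0.    ]
```

```bash
python3 -m creep '[[[0,0,-0.09,-0.0004,0,0,0.0145],[0,0,-0.09,-0.0002,0,0,0.0145],[0,0,-0.09,0,0,0,0.0145],[0,0,-0.09,0,0,0,0.0145]]]' >/dev/null; python3 rim.py
python3 -m creep '[[[0,0,-0.09,-0.0004,0,0,0.0145],[0,0,-0.09,-0.0002,0,0,0.0145],[0,0,-0.09,0,0,0,0.0145]]]' >/dev/null; python3 rim.py
```

```text
bar depth 0.0559 RIM z mm 53.8 nut yaw(as jaw) 58.0 tool yaw 62.8 ctr x 0.36 n 17 ext [-0.0288  0.0293]
t 20.93 p [0.5617 0.1899 0.1695] yaw 62.8 q7 0.265 w 14.5 F [ 0.31 -0.76  0.73] M [ 0.011 -0.018  0.002]
shift [-0.0009 -0.0003  0.0065] turn [ 0.0004 -0.0006 -0.    ]
bar depth 0.0628 RIM z mm 46.7 nut yaw(as jaw) 78.8 tool yaw 77.7 ctr x 0.01 n 17 ext [-0.0311  0.0272]
t 21.33 p [0.5615 0.1893 0.1693] yaw 77.66 q7 0.49 w 14.6 F [-0.61 -0.75 -0.03] M [ 0.021  0.018 -0.038]
shift [-0.0002 -0.0005  0.0063] turn [ 0.0007 -0.0004 -0.    ]
```

The nut dropped in, with rim at 46.7 mm (46–47.5 expected). Lower the tool a little for overlap and run on clockwise, tracking rim height and torque.

```bash
python3 -m creep '[[[0,0,0,0,-0.0005,0.006,0.0145]]]' >/dev/null; python3 rim.py w22
python3 -m creep '[[[0,0,0.08,0,0,0,0.0145],[0,0,0.1,0,0,0,0.0145],[0,0,0.1,0,0,0,0.0145],[0,0,0.1,0,0,0,0.0145]]]' >/dev/null; python3 rim.py
```

```text
bar depth 0.0563 RIM z mm 46.5 nut yaw(as jaw) 78.9 tool yaw 77.5 ctr x 0.21 n 17 ext [-0.0295  0.0286]
t 21.57 p [0.5606 0.1892 0.1626] yaw 77.54 q7 0.481 w 14.5 F [-0.36  0.21  0.15] M [-0.036  0.042 -0.025]
shift [ 0.0001  0.0004 -0.0004] turn [-0.0002  0.0005 -0.    ]
bar depth 0.0571 RIM z mm 45.1 nut yaw(as jaw) 59.4 tool yaw 55.1 ctr x -0.05 n 17 ext [-0.0302  0.0278]
t 22.05 p [0.5603 0.1893 0.162 ] yaw 55.14 q7 0.143 w 14.6 F [-0.34  0.64  0.1 ] M [ 0.022  0.038 -0.037]
shift [ 0.0003  0.0006 -0.001 ] turn [-0.0006  0.0013 -0.    ]
```

```bash
python3 -m creep '[[[0,0,0.1,0.0003,0.0003,0.001,0.0145],[0,0,0.1,0,0,0.001,0.0145],[0,0,0.1,0,0,0.001,0.0145],[0,0,0.1,0,0,0.0005,0.0145]]]' >/dev/null; python3 rim.py
python3 -m creep '[[[0,0,0.1,0.0003,0,0.001,0.0145],[0,0,0.1,0,0,0.0005,0.0145],[0,0,0.09,0,0,0.0005,0.0145]]]' >/dev/null; python3 rim.py
```

```text
bar depth 0.0547 RIM z mm 44.2 nut yaw(as jaw) 38.2 tool yaw 32.5 ctr x 0.53 n 17 ext [-0.0302  0.0279]
t 22.53 p [0.5609 0.1896 0.1586] yaw 32.49 q7 -0.2 w 14.3 F [-0.86  0.78 -0.47] M [ 0.02  -0.003 -0.05 ]
shift [-0.0001  0.0003 -0.0044] turn [-0.     0.001 -0.   ]
bar depth 0.0529 RIM z mm 44.1 nut yaw(as jaw) 22.4 tool yaw 16.5 ctr x 0.74 n 17 ext [-0.0301  0.0279]
t 22.93 p [0.5614 0.1896 0.1568] yaw 16.53 q7 -0.44 w 14.5 F [-0.65 -0.12 -1.05] M [-0.041  0.004  0.018]
shift [-0.0005  0.0003 -0.0062] turn [0.0002 0.0009 0.    ]
```

```bash
python3 -m creep '[[[0,0,0.1,-0.0003,0,0,0.0145],[0,0,0.1,0,0,0,0.0145],[0,0,0.09,0,0,0,0.0145]]]' >/dev/null; python3 rim.py
python3 -m creep '[[[0,0,0.1,0,0,0,0.0145],[0,0,0.08,0,0,0,0.0145]]]' >/dev/null; python3 rim.py
```

```text
bar depth 0.0531 RIM z mm 43.1 nut yaw(as jaw) 6.8 tool yaw 0.7 ctr x 0.8 n 18 ext [-0.0301  0.0278]
t 23.33 p [0.5607 0.1891 0.156 ] yaw 0.66 q7 -0.677 w 14.5 F [ 0.37  0.26 -0.43] M [0.034 0.004 0.02 ]
shift [ 0.0002 -0.0001 -0.007 ] turn [0.0009 0.0022 0.    ]
bar depth 0.0534 RIM z mm 42.5 nut yaw(as jaw) -2.7 tool yaw -9.0 ctr x 0.87 n 18 ext [-0.0301  0.0278]
t 23.65 p [0.5606 0.1891 0.1557] yaw -8.97 q7 -0.82 w 14.5 F [ 1.39 -0.45 -0.9 ] M [-0.057  0.008  0.036]
shift [ 0.0004 -0.0001 -0.0073] turn [0.0012 0.0026 0.    ]
```

```bash
python3 -m creep '[[[0,0,0.1,0,0,0,0.0145],[0,0,0.09,0,0,0,0.0145]]]' >/dev/null; python3 rim.py
python3 -m creep '[[[0,0,0.1,0,0,0,0.0145],[0,0,0.05,0,0,0,0.0145]]]' >/dev/null; python3 rim.py
```

```text
bar depth 0.0538 RIM z mm 41.8 nut yaw(as jaw) -12.9 tool yaw -19.2 ctr x 0.84 n 18 ext [-0.0303  0.0277]
t 23.97 p [0.5605 0.1891 0.1554] yaw -19.2 q7 -0.972 w 14.3 F [ 0.52 -0.56 -1.58] M [-0.071 -0.061  0.041]
shift [ 0.0004 -0.0002 -0.0076] turn [0.0019 0.0029 0.    ]
bar depth 0.0539 RIM z mm 41.3 nut yaw(as jaw) -20.2 tool yaw -27.2 ctr x 0.88 n 18 ext [-0.0303  0.0275]
t 24.28 p [0.5605 0.1891 0.1551] yaw -27.17 q7 -1.091 w 14.6 F [ 1.69  0.43 -4.28] M [ 0.041 -0.393  0.15 ]
shift [ 0.0004 -0.0003 -0.0079] turn [0.0023 0.0029 0.    ]
```

```bash
python3 -m creep '[[[0,0,0.1,0,0,-0.0003,0.0145]]]' >/dev/null; python3 rim.py
python3 -m creep '[[[0,0,0.1,0,0,-0.0003,0.0145]]]' >/dev/null; python3 rim.py s0
python3 -c "
from h import *
for i in range(4):
    read_camera('top'); o=get_obs(); print(o['torque'].round(3),o['contact_force'].round(2))"
```

```text
bar depth 0.0545 RIM z mm 40.9 nut yaw(as jaw) -25.9 tool yaw -32.6 ctr x 0.86 n 18 ext [-0.0305  0.0275]
t 24.52 p [0.5603 0.189  0.1552] yaw -32.64 q7 -1.172 w 14.6 F [ 0.54 -0.54 -3.18] M [-0.061 -0.12   0.061]
shift [ 0.0005 -0.0005 -0.0078] turn [0.0031 0.0028 0.    ]
bar depth 0.0551 RIM z mm 40.5 nut yaw(as jaw) -31.4 tool yaw -38.1 ctr x 0.86 n 18 ext [-0.0308  0.0271]
t 24.75 p [0.5602 0.189  0.1555] yaw -38.1 q7 -1.253 w 14.5 F [ 0.59 -0.3  -3.73] M [-0.035 -0.162  0.084]
shift [ 0.0005 -0.0006 -0.0075] turn [0.0038 0.0026 0.    ]
[-0.098 -0.113  0.096] [ 0.   -0.61 -2.96]
[-0.094 -0.148  0.06 ] [ 1.46  0.6  -3.69]
[-0.067 -0.158  0.067] [-0.27 -0.2  -4.5 ]
[-0.134 -0.131  0.106] [ 0.6  -0.59 -3.07]
```

```bash
cat >> rim.py <<'E'
M=[]
for i in range(4):
    read_camera('top'); M.append(get_obs()['torque'][2])
print("Mz",np.mean(M).round(3))
E
python3 -m creep '[[[0,0,0.08,0,0,-0.0003,0.0145]]]' >/dev/null; python3 rim.py
python3 -m creep '[[[0,0,0.08,0,0,-0.0003,0.0145]]]' >/dev/null; python3 rim.py
```

```text
bar depth 0.0556 RIM z mm 40.3 nut yaw(as jaw) -35.7 tool yaw -42.7 ctr x 0.8 n 18 ext [-0.031   0.0269]
t 25.18 p [0.5601 0.1889 0.1557] yaw -42.67 q7 -1.32 w 14.4 F [ 1.1  -1.25 -4.92] M [-0.016 -0.245  0.007]
shift [ 0.0004 -0.0008 -0.0073] turn [0.0042 0.0024 0.    ]
Mz 0.072
bar depth 0.056 RIM z mm 40.1 nut yaw(as jaw) -39.8 tool yaw -47.2 ctr x 0.82 n 18 ext [-0.0311  0.0268]
t 25.62 p [0.56   0.1889 0.1559] yaw -47.19 q7 -1.387 w 14.9 F [ 1.43  0.05 -6.91] M [ 0.06  -0.286  0.112]
shift [ 0.0004 -0.0009 -0.0071] turn [0.0047 0.0021 0.    ]
Mz 0.133
```

```bash
python3 -m creep '[[[0,0,0.075,0,0,-0.0003,0.0145]]]' >/dev/null; python3 rim.py
python3 -m creep '[[[0,0,0.07,0,0,-0.0003,0.0145]]]' >/dev/null; python3 rim.py
```

```text
bar depth 0.0563 RIM z mm 40.0 nut yaw(as jaw) -43.5 tool yaw -51.4 ctr x 0.77 n 18 ext [-0.0312  0.0267]
t 26.05 p [0.5599 0.1889 0.1561] yaw -51.4 q7 -1.449 w 14.1 F [  2.67   1.61 -10.46] M [ 0.111 -0.57   0.232]
shift [ 0.0004 -0.001  -0.0069] turn [0.0049 0.0019 0.    ]
Mz 0.235
bar depth 0.0563 RIM z mm 40.0 nut yaw(as jaw) -46.8 tool yaw -55.3 ctr x 0.68 n 18 ext [-0.0313  0.0264]
t 26.48 p [0.5599 0.1889 0.1561] yaw -55.34 q7 -1.507 w 14.6 F [  2.61   2.36 -14.14] M [ 0.159 -0.792  0.381]
shift [ 0.0004 -0.0011 -0.0069] turn [0.0053 0.0017 0.    ]
Mz 0.357
```

Torque rises 0.07 → 0.36 N m with the rim steady at 40.0 mm. The stop was near yaw −36°, and the nut is at −47°, about 11° past: snug. Let go and withdraw upward.

```bash
python3 -m creep '[[[0,0,-0.03,0,0,0,0.02],[0,0,0,0,0,0,0.04],[0,0,0,0,0,0,0.05],[0,0,0,0,0,-0.01,0.05],[0,0,0,0,0,-0.025,0.05],[0,0,0,0,0,-0.035,0.05],[0,0,0,0,0,-0.035,0.05],[0,0,0,0,0,-0.02,0.05],[0,0,0,0,0,0,0.05],[0,0,0,0,0,0,0.05]]]'
python3 - <<'E'
from h import *
c=read_camera("side"); save("s30",cv2.resize(c["color"][90:210,110:270],None,fx=4.5,fy=4.5,interpolation=cv2.INTER_CUBIC))
c=read_camera("wrist"); save("w30",c["color"]); W=cloud(c); plan([.56,.19,.3],-47)
m=(W[...,2]>.085)&(W[...,2]<.11)&(np.hypot(W[...,0]-.5607,W[...,1]-.1895)<.045); P=W[m]
print(len(P),P.mean(0).round(4),cv2.minAreaRect((P[:,:2]*1000).astype(np.float32)))
m=(W[...,2]>.03)&(W[...,2]<.05)&(abs(W[...,0]-.5607)<.018)&(W[...,1]>.225)&(W[...,1]<.25);print("strap z",np.nanmedian(W[m][:,2]),m.sum())
c=read_camera("top"); save("t30",c["color"])
E
```

```text
t: 27.52
eef_pos: [0.5618, 0.1901, 0.3001]
tool_rot: [-0.002, 0.891, -0.454, 0.0]
contact_force: [0.0, -0.2, -0.7]
gripper_width: 0.586
t 27.62 p [0.5616 0.1901 0.2987] yaw -53.95 q7 -1.444 w 49.9 F [-0.86 -0.06  0.34] M [0.065 0.008 0.019]
shift [-0.0009  0.0013 -0.0013] turn [-0.0032  0.0018 -0.1213]
1253 [0.5629 0.1906 0.099 ] ((561.4915771484375, 189.51882934570312), (59.78970718383789, 12.063509941101074), 44.41234588623047)
strap z 0.040812714094585464 1164
```

View pics/s30.png

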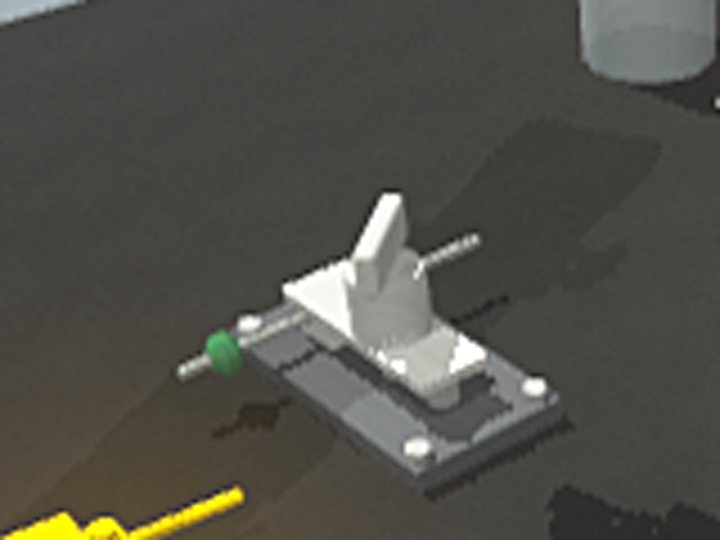

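View pics/w30.png

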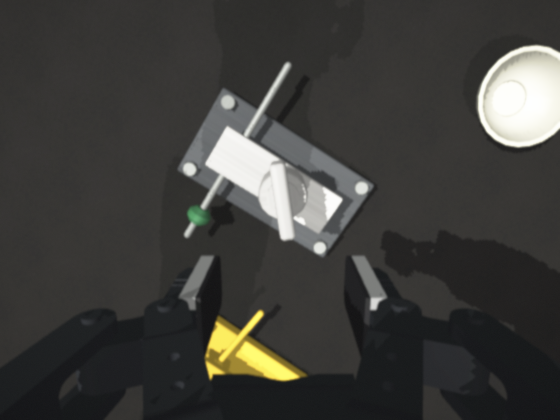

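View pics/t30.png

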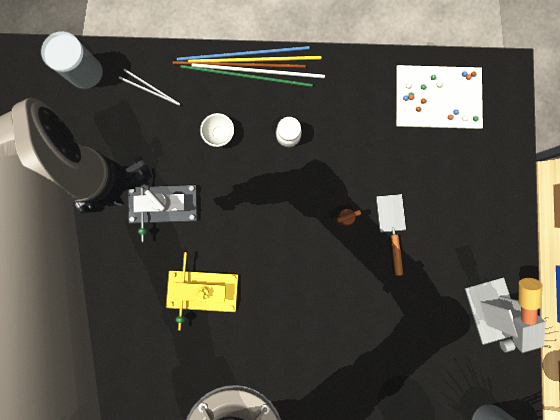

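The nut is upright and snug on the stud, at (390,270) in the side crop. Bar top at 99 mm puts the rim at 40 mm, the strap is down at about 40.8 mm (±1 mm), and the bar angle is unchanged within about 1°. The bystanders are in place and the hand is clear.

```bash
python3 -c "
from station import hand_in
print(hand_in())"
```

```text
the job is handed in; nothing more can be done
None
```

The metal wing nut is on the steel rest's stud, run down until the strap is fully down and the nut is snug. I let go, and the job is handed in at about 27.7 s.

**Mishap:** On the first try I set the nut down about 1–2 mm off the stud axis. It touched with about 20–27 N, and when I eased the fingers it tipped about 40° while still caged. I lifted it off, stood it up on clear bench, gripped it again and measured again. The second time it slid over the stud without contact.

**Fitting:**
- **Backward turn:** Turned counter-clockwise in loosely open fingers, the rim climbed from 51.8 to 53.8 mm. It then dropped to 46.7 mm after about 50° (expected 46–47.5 mm).
- **Run on:** I turned it about 126° clockwise in the loose fingers, so the nut was never pushed down. The rim levelled off at 40.0 mm and the torque rose from about 0.07 to 0.36 N m. I judge that as about 11° past the stop, inside the 5–20° snug range. The stop angle is inferred from where the torque began to rise.

**Last checks:**
- The bar top was at 99 mm, which puts the rim at 40 mm.
- The strap read 40.8 mm against the nominal 40 mm, within camera error.
- The bar angle read −45.6° after letting go and −46.8° before, within measuring noise.
- The hand was clear, and the brown nut, yellow rest, tub, dish and paddle looked undisturbed.

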